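# Load tube adapters on the wash carrier and lock the keeper with its ball-lock pin

### The job

The orange tube adapters on the bench mat must go into the ultrasonic bath next, and being plastic they would float off the wash carrier unless its keeper bar is locked over them. Squeeze the red thumb button to draw the ball-lock pin out of the fork, stand the pin in the white parking block, swing the keeper bar clear and slide every adapter right down over a post, one to a post. Then swing the keeper shut against its stop and, with the button squeezed, push the pin fully home through fork and keeper and let it go so that the button springs out and the pin locks; leave the glass beaker and the wash bottle standing where they are.

Things in the scene. Friction and masses are not known exactly. Their poses are not given: they have to be found in the camera images.
- carrier: Stainless wash carrier, fixed to the worktop. Origin on the worktop under the middle post; x is the side to which the keeper opens, y runs along the posts towards the hinge, z up. Base plate 8 mm thick, x -105 to +40, y -135 to +115 mm. Three posts, 16 mm diameter, at y +56, 0, -56 mm. Two lifting eyes 32 mm high at (-88, +96) and (+24, -103) mm
- post_0 (a point): tip of the post nearest the hinge, on its axis, 71 mm above the worktop (63 mm above the base plate); the top 7 mm taper to 8 mm diameter
- post_1 (a point): tip of the middle post, as post_0
- post_2 (a point): tip of the post nearest the fork, as post_0
- fork_hole (a point): centre of the fork's top face, 90 mm above the worktop, carrier (0, -100) mm; axes as the carrier. The fork has two level ears, 28 mm wide in x, 6 mm thick, at heights 66 to 72 and 84 to 90 mm, each with an upright 15.5 mm hole, chamfered 1.5 mm; the pillar that carries them is on the side away from the posts
- park (a point): centre of the mouth of the white parking block (44 x 44 mm, top 56 mm above the worktop) at carrier (-78, -100) mm: an upright 26 mm bore in which the pin stands loosely on its collar, balls out or in
- keeper_hinge (a point): on the keeper's upright hinge axis, at the keeper's top face, 82 mm above the worktop, carrier (0, +98) mm; a bolt head stands up to 93 mm there
- keeper (a joint): angle of the keeper bar, rad: 0 shut (along carrier -y over the posts, end between the fork's ears, against its stop, holes in line), growing as it swings level towards carrier +x, up to 1.9; it stays where it is left (about 0.1 N m). Bar 18 mm wide, 8 mm thick, underside at 74 mm (6 mm over seated adapters). From about 1.3 rad on all posts are free to load
- keeper_hole (a point): centre, on the top face, of the 15.5 mm hole in the keeper's end, 198 mm from the hinge axis, 82 mm above the worktop
- keeper_knob (a point): point to grip on the black upright knob on the keeper, 20 mm diameter, 126 mm from the hinge axis; the knob spans 88 to 122 mm above the worktop and this point is at 107 mm
- pin: Ball-lock pin, about 120 g, locked in the fork at the start, turned about its axis a little differently each time (any turn will do). Origin on its axis at the underside of its collar, z up towards the handle. Shank 13 mm diameter, 44 mm long below the origin, nose tapered over the last 8 mm; collar 34 mm diameter, 4 mm thick. Home, the collar lies on the fork's top face (origin at fork_hole)
- pin_grip (a point): middle of the pin's black handle block, on the axis, 24 mm above the pin's origin, same axes. The block is 46 mm along x, 26 mm along y, 4 to 40 mm above the origin. The red thumb button (22 x 22 mm) stands 5.5 mm out of its +y face: gripping the block along y, one finger on the button, squeezes it in
- pin_balls (a point): middle of the two locking balls, on the axis, 29.5 mm below the pin's origin; they stand out along +x and -x to 20 mm across and cannot pass the 15.5 mm holes; with the button in they draw inside the shank. Home, they are below the fork's lower ear
- pin_button (a joint): travel of the thumb button, m: 0 out (balls out, locked), 0.005 fully in (balls in, button 0.5 mm proud of the block); its spring takes 3 N to start and 7 N fully in
- mat: flat dark teal silicone bench mat with a pale line round its edge, 300 mm along its y, 230 mm along its x, 2 mm thick, fixed; origin at the centre of its underside; the adapters stand on it
- adapter_0: Orange plastic tube adapter: an open sleeve, 44 mm outer diameter, 60 mm high, bore 21 mm right through, 60 g; origin at the centre of its underside, z along the sleeve. Stands on the mat; two or three of the adapters are present. Seated on a post, its underside is on the base plate, 8 mm above the worktop
- adapter_1: Orange plastic tube adapter: an open sleeve, 44 mm outer diameter, 60 mm high, bore 21 mm right through, 60 g; origin at the centre of its underside, z along the sleeve. Stands on the mat; two or three of the adapters are present. Seated on a post, its underside is on the base plate, 8 mm above the worktop
- adapter_2: Orange plastic tube adapter: an open sleeve, 44 mm outer diameter, 60 mm high, bore 21 mm right through, 60 g; origin at the centre of its underside, z along the sleeve. Stands on the mat; two or three of the adapters are present. Seated on a post, its underside is on the base plate, 8 mm above the worktop
- beaker_100: small glass beaker, 50 mm diameter, 68 mm high, bystander; origin at the centre of its underside
- wash_bottle: wash bottle with red spout, 215 mm high, bystander; origin at its underside, 28 mm beside the axis of the bottle
Things that resemble listed ones, but are neither listed nor needed, are in the scene too. Leave any purple look-alike of the pin alone.

How it is judged:
By the outcome, as a careful person would: the job done as asked, in the order asked, and still so for the second after the job is handed in, with the robot touching nothing.
Of adapter_0, adapter_1, adapter_2 only 2 to 3 are there at a start; the rules pass over those that are not, and their reading is None.
At some moment in a run one of adapter_0, adapter_1, adapter_2 may be knocked a few centimetres aside while the robot is not near it.
It also fails if it takes over 200 s, if anything falls off the work surface, if the arm or the gripper's body presses on something with over 40 N, if the wrist force passes 120 N, or if a joint passes its speed limit or range.

### The arm

A 7-joint arm with a two-finger parallel gripper is mounted at the origin on a cart in front of the work surface, level with it; the furniture and walls round the work are solid. World frame = base frame: x ahead of the robot, y to its left, z up, the work surface at z = 0. Lengths are in m, angles in rad, forces in N, time in s.
With the tool pointing down it reaches from about 0.4 to 0.875 m from the base axis. Payload 19.3 kg.
Tool frame: the origin (TCP) lies midway between the tips of the shut fingers; the grasp point (between the pads) lies 19 mm behind it; z points along the fingers, y is the line along which they close (so a half turn about z gives the same grasp; the last joint's range is limited). The gripper opens to 85 mm and grips with 20 to 120 N. Pads are 22 mm wide; open, the fingers measure 114 mm over their backs; the gripper's body (76 mm by 85 mm) begins 54 mm behind the grasp point. The pads swing forward as they close: fully open they stand 13 mm farther back than shut.
Start: joints at [-1.309, 0.521, -0.036, 1.599, 0.021, 1.021, -0.113], TCP at [0.204, 0.591, 0.201] pointing down, gripper open.
Joint ranges: [-2.91, 2.91], [-0.3, 2.13], [-1.5, 1.42], [0.17, 2.43], [-1.26, 4.41], [0.16, 1.93], [-2.52, 2.52]. Speed limits (rad/s): [1.89, 1.89, 2.39, 2.39, 3.01, 3.01, 3.01].

### API

Orientations are given as [roll, pitch, yaw] about the fixed x, y, z axes, in that order (R = Rz(yaw) Ry(pitch) Rx(roll)).
In Python, from workcell import * gives the robot as it stands. The module is installed in compiled form; this text tells all that it offers.
- The arm moves only by the tool play_rows, never from a script. Its argument "deltas" is a list of rows, each a list of 7 numbers: the shift along the tool's x, y, z in units of 500 mm (1.0 is 500 mm), then the turn, a rotation vector about the tool's x, y, z in units of 120 degrees (1.0 is 120 degrees), then the closure, from 0 (fully open) to 1 (shut). A call has 1 to 10 rows; each row is the pose to reach, as a shift and turn from the pose commanded when the call began, along the tool's axes at that moment; what a row does not reach only later rows make up. A row lasts 1/10 s, in which the tool goes at most 50 mm and 8.59 degrees, less where a joint would pass 70% of its speed; a pose out of reach is approached as far as the arm can. A call with a number of a shift or a turn outside -1 to 1 is refused whole. A call with a gripper value outside its range is refused whole. The fingers move at their own pace and stop on an object; "newtons" is the grip in N (left out, the last holds). Time passes only in rows, so rows that repeat a pose let the fingers close. It gives the time, the measured TCP pose, the force, the opening and the grip force at its end, in the units of the state.
- observe(): the state, without advancing time (a new reading comes with each control period).
- grab_frame(name): name is "scene" or "top" or "wrist"; returns the picture (420x560x3 uint8, red, green, blue); there is no depth.
- get_calibration(name): a dict with "fovy" (degrees; the focal length in pixels is half the picture's height over the tangent of half this angle, whatever the lens; pixels are square), "cx", "cy" (the principal point, pixels), "xyz" and "rotation" of the camera in the world. Camera axes: x right, y down, z forward; pixel columns grow to the right and rows downward; lengths in m; the calibration is good to about 2 mm. A picture is of the moment at which its call begins: read the wrist's pose just before it. get_calibration takes no time and is no camera call; for the wrist camera it gives the pose at the moment of the call.
- job_done(): hands the job in; it is judged then, once.
The state is a dict: "clock": time; "qpos": joint angles; "qd": joint speeds; "joint_efforts": joint torques, N m; "position": TCP position; "tool_rot": TCP orientation; "force": force on the tool from outside, world axes, zero at the start; "moment": the same for the moment, N m; "grip_width": finger opening in m; "finger_force": force on a finger pad.
Only numpy, scipy, OpenCV 4.12 (cv2) and the standard library are available. Lean on these libraries where they do the work, as an engineer would, in place of code of your own. Each camera call takes 0.05 s, during which the arm holds its last target. There are 200 camera calls.

## Working session

There is one attempt and no reset: what is moved stays moved. The work goes in short steps, Python scripts to look and compute and a tool call to move; the robot and the scene stay as the last step left them, time stands still between calls to the robot, and variables do not carry over. Pictures are saved under pics/ and viewed, at most 14 in all, crops included, and the job is handed in when it is done.

Besides the shell and the picture viewer there is one more tool, called after "Call:" as name([rows], argument=value, ...), one row to a line, values as JSON. play_rows: Moves the arm, as the interface text tells. Its arguments: {"type":"object","properties":{"deltas":{"type":"array"},"newtons":{"type":"number"}},"required":["deltas"]}

```bash
mkdir -p pics; cat > h.py <<'E'
from workcell import *
import numpy as np, cv2
from scipy.spatial.transform import Rotation as Ro
def snap(n,f):
    c=get_calibration(n); im=grab_frame(n); cv2.imwrite('pics/'+f,im[:,:,::-1]); return im,c
def K(c):
    f=210/np.tan(np.radians(c['fovy'])/2); return f
def ray(c,u,v):
    f=K(c); d=np.array([(u-c['cx'])/f,(v-c['cy'])/f,1.]); R=np.array(c['rotation']); 
    return np.array(c['xyz']),R@d
def onplane(c,u,v,z):
    o,d=ray(c,u,v); return o+d*(z-o[2])/d[2]
def proj(c,p):
    q=np.array(c['rotation']).T@(np.array(p)-np.array(c['xyz'])); f=K(c); return np.array([c['cx']+f*q[0]/q[2],c['cy']+f*q[1]/q[2]])
E
python3 - <<'E'
from h import *
print(observe())
for n in ("scene","top","wrist"):
    im,c=snap(n,n+'0.png'); print(n,c)
E
```

```text
{'clock': 0.0, 'qpos': array([-1.30923451,  0.52205017, -0.03633161,  1.59999139,  0.02119752,
        1.02110247, -0.11279112]), 'qd': array([-0.00089366, -0.00136971,  0.00106755,  0.00023089,  0.0007272 ,
       -0.00021215,  0.00020963]), 'joint_efforts': array([-6.38615184e-04, -9.27099609e+01,  1.98000938e+00, -3.69926155e+01,
        1.79554633e-02,  8.09243415e-03,  1.14286436e-05]), 'position': array([0.20348163, 0.59055637, 0.20070913]), 'tool_rot': array([-3.14042886e+00,  7.89288105e-05,  2.80983185e+00]), 'force': array([-0.14988578, -0.45612261,  0.28994863]), 'moment': array([ 0.01765385, -0.00469717, -0.02881054]), 'finger_force': 0.0, 'grip_width': 0.08522517528834501}
scene {'fovy': 44.52617592024207, 'cx': 286.79587187636105, 'cy': 213.78096420248133, 'xyz': array([-0.07851023, -0.88277841,  0.66115775]), 'rotation': array([-2.05435316,  0.01221818, -0.71263907])}
top {'fovy': 47.41811488586214, 'cx': 278.947246073972, 'cy': 206.47521136350056, 'xyz': array([ 0.46728875, -0.09326604,  1.17002673]), 'rotation': array([-3.02538741,  0.00364461, -1.59844417])}
wrist {'fovy': 69.88304223601432, 'cx': 285.0373329871035, 'cy': 206.00459948507324, 'xyz': array([0.1364808 , 0.61481578, 0.37374133]), 'rotation': array([2.85716723e+00, 1.00527222e-03, 1.23773048e+00])}
```

```bash
sed -i "s/R=np.array(c\['rotation'\]);/R=RM(c);/; s/np.array(c\['rotation'\]).T/RM(c).T/" h.py; cat >> h.py <<'E'
def RM(c): return Ro.from_euler('xyz',c['rotation']).as_matrix()
E
python3 - <<'E'
import cv2
a=cv2.imread('pics/top0.png');b=cv2.imread('pics/scene0.png')
cv2.imwrite('pics/top0b.png',cv2.resize(a,(800,600),interpolation=cv2.INTER_CUBIC))
cv2.imwrite('pics/scene0b.png',cv2.resize(b,(800,600),interpolation=cv2.INTER_CUBIC))
E
```

```text
(no output)
```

View pics/top0b.png

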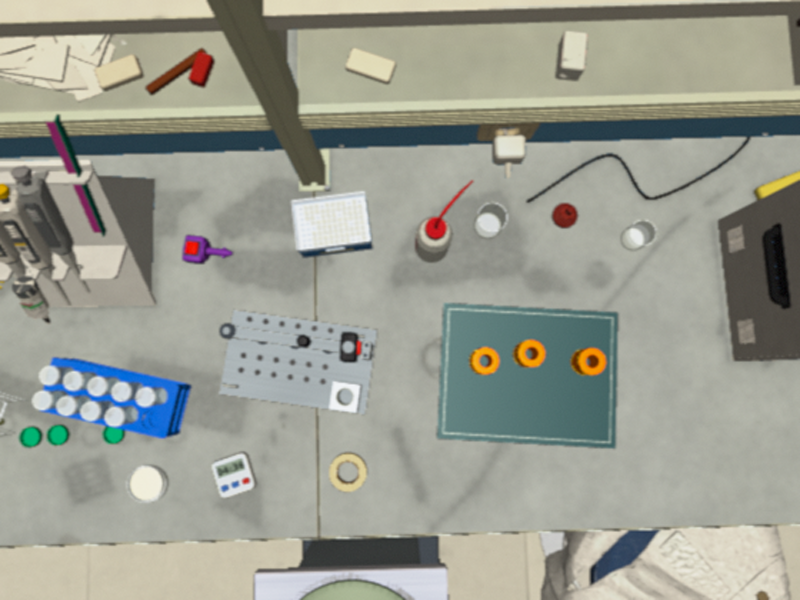

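View pics/scene0b.png

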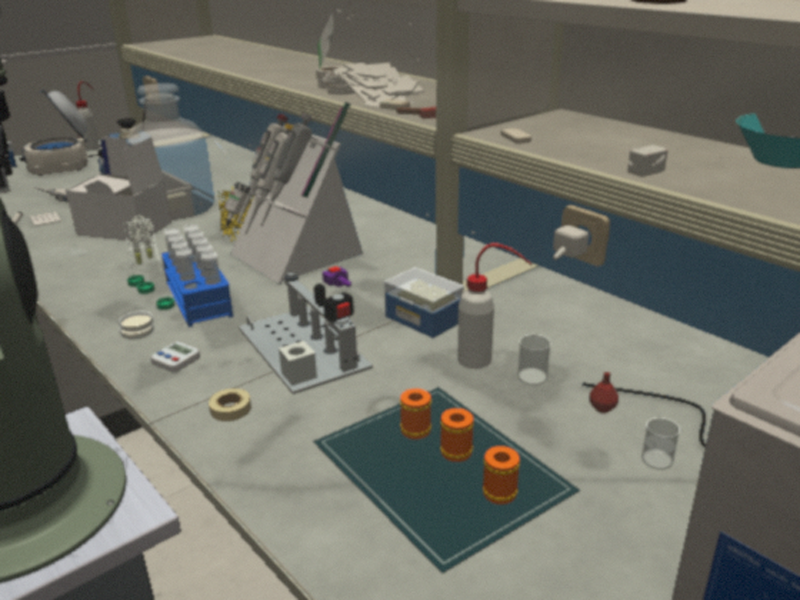

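The top view (800x600 scale) shows the pin with its black block and red button at (350,347), the hinge bolt at (228,330) and the knob at (303,340). The parking block is at (345,397) and three orange adapters are at (485,361), (530,353) and (590,361). Look-alikes: a purple pin at (200,250), a tan ring at (348,472), and two beakers at (490,218) and (638,235), which I'll leave alone. I choose the black block with the red button in the carrier's fork.

```bash
python3 - <<'E'
from h import *
im,c=snap('top','top1.png')
hsv=cv2.cvtColor(im,cv2.COLOR_RGB2HSV)
m=cv2.inRange(hsv,(5,180,150),(22,255,255))
n,l,st,ce=cv2.connectedComponentsWithStats(m)
for i in range(1,n):
    if st[i,4]>60: print('orange',st[i],ce[i])
crop=im[205:300,145:275]
cv2.imwrite('pics/c1.png',cv2.resize(crop,None,fx=6,fy=6,interpolation=cv2.INTER_CUBIC)[:,:,::-1])
E
```

```text
orange [362 238  19  19 232] [371.18103448 246.88793103]
orange [330 243  19  19 230] [338.94782609 252.16521739]
orange [404 244  20  19 233] [413.75107296 252.70815451]
```

View pics/c1.png

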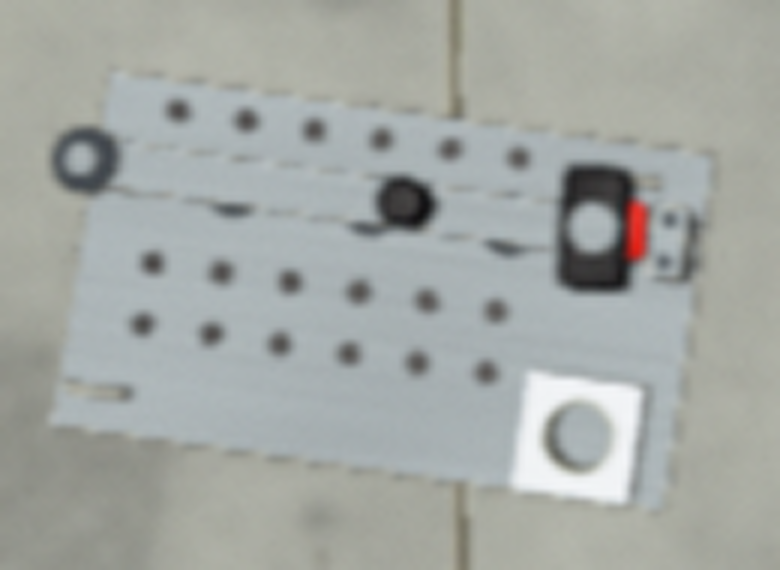

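The close crop confirms it: black block with a red button on its far side at crop (597,228), park bore (580,437), knob (405,201), bolt (85,159), and the four plate corners.

```bash
python3 - <<'E'
from h import *
from scipy.optimize import least_squares
c=get_calibration('top')
P=[((40,115,8),(110,70)),((40,-135,8),(713,155)),((-105,-135,8),(657,510)),((-105,115,8),(50,427)),((0,98,93),(85,159)),((0,-28,122),(405,202)),((-78,-100,56),(580,437)),((0,-100,130),(597,228))]
def px(u): return (np.array(u)+.5)/6-.5+np.array([145,205])
def T(p,q):
    q=np.array(q)/1000; s,co=np.sin(p[2]),np.cos(p[2])
    return np.array([p[0]+co*q[0]-s*q[1],p[1]+s*q[0]+co*q[1],q[2]])
r=least_squares(lambda p:np.concatenate([proj(c,T(p,q))-px(u) for q,u in P]),[.5,.05,0],loss='soft_l1')
print(r.x); print(r.fun.reshape(-1,2).round(2))
for n,q in dict(pin=(0,-100,90),park=(-78,-100,56),p0=(0,56,71),p1=(0,0,71),p2=(0,-56,71),knob=(0,-28,107),hinge=(0,98,82)).items(): print(n,T(r.x,q).round(4))
for u in [(371.2,246.9),(338.9,252.2),(413.75,252.7)]: 
    print(onplane(c,u[0],u[1],.062).round(4))
cn=[onplane(c,*px(u),.130)[:2] for u in [(566,166),(632,171),(625,288),(559,283)]]
print(cn, np.degrees(np.arctan2(*(cn[0]-cn[3])[::-1])),np.degrees(np.arctan2(*(cn[1]-cn[2])[::-1])))
# scene adapters for check
im,cs=snap('scene','s1.png')
hsv=cv2.cvtColor(im,cv2.COLOR_RGB2HSV)
for x,y in [(0,-.028)]:pass
for q in [(0,98,93),(0,-28,122),(-78,-100,56),(0,-100,130),(40,-135,8),(-105,-135,8)]: print(q,(proj(cs,T(r.x,q))*800/560).round(0))
E
```

```text
[ 0.52861994  0.08440955 -0.16684155]
[[ 0.02 -0.1 ]
 [ 0.8  -0.1 ]
 [ 1.54  0.55]
 [-0.   -0.23]
 [-0.55 -0.02]
 [-0.58 -0.09]
 [-0.04  0.04]
 [-0.36 -0.01]]
pin [ 0.512  -0.0142  0.09  ]
park [ 0.4351 -0.0012  0.056 ]
p0 [0.5379 0.1396 0.071 ]
p1 [0.5286 0.0844 0.071 ]
p2 [0.5193 0.0292 0.071 ]
knob [0.524  0.0568 0.107 ]
hinge [0.5449 0.181  0.082 ]
[ 0.4968 -0.3031  0.062 ]
[ 0.4867 -0.2281  0.062 ]
[ 0.4808 -0.4004  0.062 ]
[array([ 0.53473426, -0.00417129]), array([ 0.53225281, -0.02807363]), array([ 0.49008486, -0.02467668]), array([ 0.49254263, -0.00088573])] -4.452776111075407 -4.605675023359549
(0, 98, 93) [291. 273.]
(0, -28, 122) [319. 285.]
(-78, -100, 56) [297. 350.]
(0, -100, 130) [338. 297.]
(40, -135, 8) [373. 364.]
(-105, -135, 8) [292. 391.]
```

```bash
cat >> h.py <<'E'
def go(x,y,z,yaw):
    s=observe(); R=Ro.from_euler('xyz',s['tool_rot']); p=s['position']
    t=Ro.from_euler('xyz',[np.pi,0,np.radians(yaw)])
    d=R.inv().apply(np.array([x,y,z])-p)/.5; w=(R.inv()*t).as_rotvec()/np.radians(120)
    print('go',d.round(4),w.round(4))
def car(x,y,yaw=-9.56,o=(.5286,.0844)):
    a=np.radians(yaw); return o[0]+np.cos(a)*x-np.sin(a)*y, o[1]+np.sin(a)*x+np.cos(a)*y
def st():
    s=observe(); print({k:np.round(s[k],4) for k in ('clock','position','tool_rot','force','grip_width','finger_force')})
E
python3 - <<'E'
from h import *
go(.40,.28,.33,175.5); go(.512,-.014,.25,175.5)
c=get_calibration('top')
for u in [(297,253),(371,252),(370,196),(292,200)]:
  print(onplane(c,u[0]*.7,u[1]*.7,.05).round(3))
E
```

```text
go [-0.5739 -0.4598 -0.2577] [-0.0002 -0.     -0.1209]
go [-0.9772 -0.9427 -0.0974] [-0.0002 -0.     -0.1209]
[0.673 0.074 0.05 ]
[ 0.671 -0.049  0.05 ]
[ 0.767 -0.05   0.05 ]
[0.764 0.081 0.05 ]
```

Call:
play_rows([
  [0,0,-0.25,0,0,0,0.3],
  [0,0,-0.25,0,0,0,0.3],
  [0,0,-0.25,0,0,0,0.3],
  [-0.4,-0.32,-0.25,0,0,-0.08,0.3],
  [-0.574,-0.46,-0.25,0,0,-0.121,0.3],
  [-0.574,-0.46,-0.25,0,0,-0.121,0.3],
  [-0.574,-0.46,-0.25,0,0,-0.121,0.3],
  [-0.977,-0.943,-0.1,0,0,-0.121,0.3],
  [-0.977,-0.943,-0.1,0,0,-0.121,0.3],
  [-0.977,-0.943,-0.1,0,0,-0.121,0.3],
])

```text
clock: 1.25
position: [0.3731, 0.2853, 0.303]
tool_rot: [3.141, 0.0, 3.063]
force: [1.5, 0.3, 0.5]
grip_width: 0.06
finger_force: 0.0
```

```bash
python3 -c "
from h import *
go(.512,-.014,.25,175.5)"
```

```text
go [-0.3239 -0.575   0.1059] [0.0002 0.0001 0.    ]
```

Call:
play_rows([
  [-0.324,-0.575,0.106,0,0,0,0.3],
  [-0.324,-0.575,0.106,0,0,0,0.3],
  [-0.324,-0.575,0.106,0,0,0,0.3],
  [-0.324,-0.575,0.106,0,0,0,0.3],
  [-0.324,-0.575,0.106,0,0,0,0.3],
  [-0.324,-0.575,0.106,0,0,0,0.3],
  [-0.324,-0.575,0.106,0,0,0,0.3],
  [-0.324,-0.575,0.106,0,0,0,0.3],
  [-0.324,-0.575,0.106,0,0,0,0.3],
  [-0.324,-0.575,0.106,0,0,0,0.3],
])

```text
clock: 2.25
position: [0.5114, -0.011, 0.2502]
tool_rot: [3.141, -0.0, 3.064]
force: [0.4, -0.2, -0.5]
grip_width: 0.0596
finger_force: 0.0
```

```bash
python3 - <<'E'
from h import *
st(); im,c=snap('wrist','w1.png'); print(c['xyz'],c['rotation'])
for n,q in dict(pin=(0,-100,130),park=(-78,-100,56),knob=(0,-28,122),bolt=(0,98,93)).items():
    x,y=car(q[0]/1e3,q[1]/1e3); print(n,proj(c,(x,y,q[2]/1e3)).round(1))
cv2.imwrite('pics/w1b.png',cv2.resize(im,(800,600))[:,:,::-1])
E
```

```text
{'clock': np.float64(2.25), 'position': array([ 0.5114, -0.011 ,  0.2502]), 'tool_rot': array([ 3.1412e+00, -1.0000e-04,  3.0644e+00]), 'force': array([ 0.4272, -0.2447, -0.4762]), 'grip_width': np.float64(0.0596), 'finger_force': np.float64(0.0)}
[ 0.44061291 -0.00475458  0.42319806] [ 2.85731822e+00 -5.44937419e-04  1.49235656e+00]
pin [281.1 192.8]
park [287.5 113. ]
knob [350.5 197. ]
bolt [454.8 200. ]
```

View pics/w1b.png

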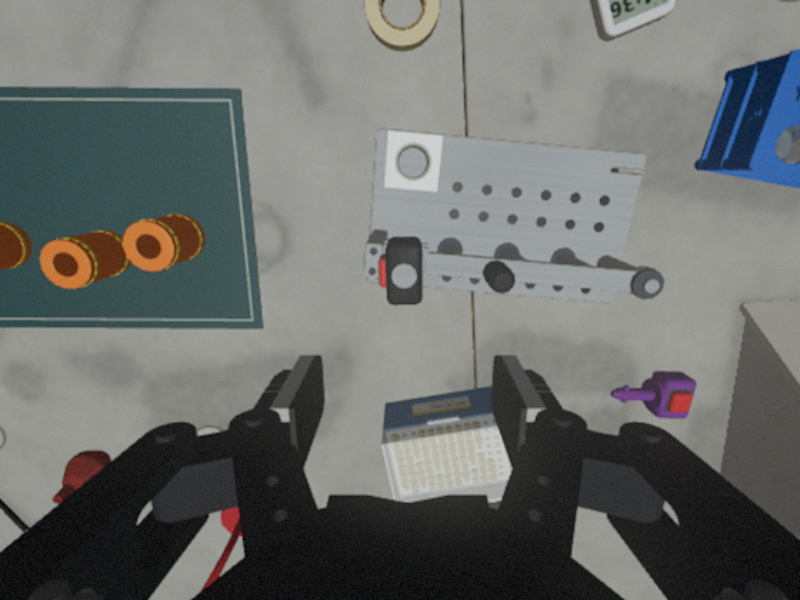

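The wrist view puts the pin dome at (404,276) of 800, the park bore at (413,162) and the bolt at (648,284), all within 2 mm of the fit. I'm descending, then rechecking close by.

Call:
play_rows([
  [0,-0.004,0.03,0,0,0,0.3],
  [0,-0.004,0.08,0,0,0,0.3],
  [0,-0.004,0.12,0,0,0,0.3],
  [0,-0.004,0.16,0,0,0,0.3],
  [0,-0.004,0.18,0,0,0,0.3],
  [0,-0.004,0.18,0,0,0,0.3],
  [0,-0.004,0.18,0,0,0,0.3],
], newtons=25)

```text
clock: 3.0
position: [0.5117, -0.0137, 0.1609]
tool_rot: [3.141, 0.001, 3.064]
force: [-0.4, -0.3, -0.1]
grip_width: 0.0595
finger_force: 0.0
```

```bash
python3 - <<'E'
from h import *
st(); im,c=snap('wrist','w2.png')
for n,q in dict(pin=(0,-100,130),park=(-78,-100,56),knob=(0,-28,122),bolt=(0,98,93)).items():
    x,y=car(q[0]/1e3,q[1]/1e3); print(n,proj(c,(x,y,q[2]/1e3)).round(1))
s=observe()['position']; print('tcp axis at .13',proj(c,(s[0],s[1],.13)))
cv2.imwrite('pics/w2b.png',cv2.resize(im,(800,600))[:,:,::-1])
E
```

```text
{'clock': np.float64(3.0), 'position': array([ 0.5117, -0.0137,  0.1609]), 'tool_rot': array([3.1414e+00, 7.0000e-04, 3.0637e+00]), 'force': array([-0.4153, -0.3234, -0.0572]), 'grip_width': np.float64(0.0595), 'finger_force': np.float64(0.0)}
pin [283.2 221.7]
park [291.3 110.5]
knob [379.1 226.1]
bolt [515.  226.5]
tcp axis at .13 [283.86426006 221.57825391]
```

View pics/w2b.png

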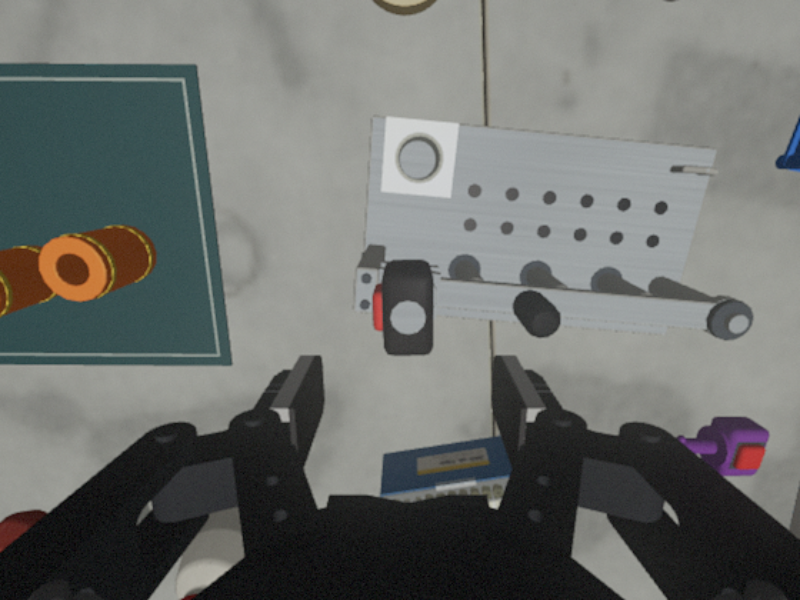

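The pin dome is at (408,317), and the finger gap is centred on column 408. Everything is shifted about 1.4 mm to +y, so I correct by that.

Call:
play_rows([
  [0,0.003,0.03,0,0,0,0.3],
  [0,0.003,0.07,0,0,0,0.3],
  [0,0.003,0.1,0,0,0,0.3],
  [0,0.003,0.124,0,0,0,0.3],
  [0,0.003,0.124,0,0,0,0.3],
  [0,0.003,0.124,0,0,0,0.5],
  [0,0.003,0.124,0,0,0,0.8],
  [0,0.003,0.124,0,0,0,1],
  [0,0.003,0.124,0,0,0,1],
  [0,0.003,0.124,0,0,0,1],
], newtons=25)

```text
clock: 4.05
position: [0.5121, -0.0127, 0.0989]
tool_rot: [3.142, 0.001, 3.063]
force: [-1.7, -1.8, 6.5]
grip_width: 0.0241
finger_force: 24.6
```

Call:
play_rows([
  [0,0,0,0,0,0,1],
  [0,0,0,0,0,0,1],
  [0,0,0,0,0,0,1],
  [0,0,0,0,0,0,1],
], newtons=40)

```text
clock: 4.45
position: [0.5122, -0.0128, 0.099]
tool_rot: [3.142, 0.002, 3.063]
force: [-1.1, -2.5, 8.6]
grip_width: 0.0227
finger_force: 38.8
```

Call:
play_rows([
  [0,0,-0.003,0,0,0,1],
  [0,0,-0.006,0,0,0,1],
  [0,0,-0.01,0,0,0,1],
  [0,0,-0.014,0,0,0,1],
  [0,0,-0.014,0,0,0,1],
])

```text
clock: 4.95
position: [0.5119, -0.0124, 0.1055]
tool_rot: [3.141, 0.001, 3.063]
force: [0.0, 0.2, -0.1]
grip_width: -0.0002
finger_force: 0.0
```

```bash
python3 - <<'E'
from h import *
im,c=snap('wrist','w3.png'); im2,c2=snap('scene','s3.png')
a=cv2.resize(im[150:330,180:400],None,fx=1.8,fy=1.8); b=cv2.resize(im2[150:290,160:290],None,fx=3,fy=3,interpolation=cv2.INTER_CUBIC)
h=max(a.shape[0],b.shape[0]); o=np.zeros((h,a.shape[1]+b.shape[1],3),np.uint8); o[:a.shape[0],:a.shape[1]]=a; o[:b.shape[0],a.shape[1]:]=b
cv2.imwrite('pics/m3.png',o[:,:,::-1]); print(o.shape)
E
```

```text
(420, 786, 3)
```

View pics/m3.png

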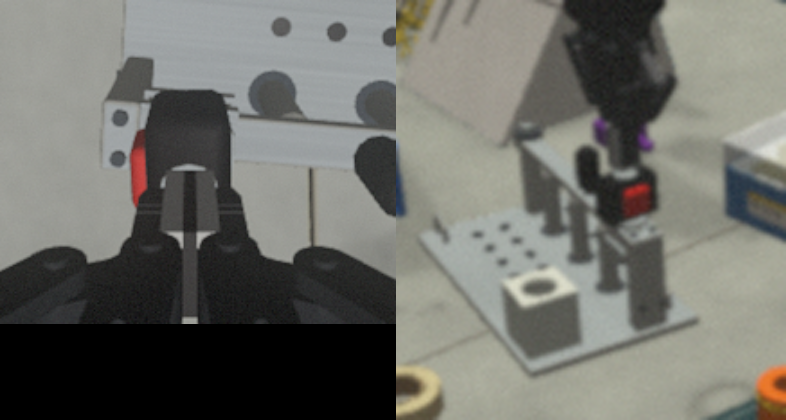

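```bash
python3 - <<'E'
from h import *
st(); s=observe(); p=s['position']; cw=get_calibration('wrist'); cs=get_calibration('scene')
for z in (p[2],.12,.13,.14):
    q=(p[0],p[1],z); a=proj(cw,q); b=proj(cs,q); print(z,((a-[180,150])*1.8).round(),((b-[160,150])*3+[396,0]).round())
for dx,dy,z in [(-.023,0,.13),(.023,0,.13),(0,-.0,.13),(-.023,0,.094)]:
    q=(.512+dx,-.0123+dy,z); a=proj(cw,q); b=proj(cs,q); print(q,((a-[180,150])*1.8).round(),((b-[160,150])*3+[396,0]).round())
E
```

```text
{'clock': np.float64(5.05), 'position': array([ 0.5117, -0.0124,  0.1053]), 'tool_rot': array([3.1414e+00, 3.0000e-04, 3.0633e+00]), 'force': array([-0.333 , -0.217 ,  0.1055]), 'grip_width': np.float64(-0.0), 'finger_force': np.float64(0.0)}
0.10526708115718691 [187. 158.] [626. 202.]
0.12 [187. 176.] [625. 185.]
0.13 [187. 190.] [624. 173.]
0.14 [186. 205.] [623. 161.]
(0.489, -0.0123, 0.13) [180. 118.] [600. 182.]
(0.535, -0.0123, 0.13) [193. 258.] [649. 164.]
(0.512, -0.0123, 0.13) [187. 190.] [624. 173.]
(0.489, -0.0123, 0.094) [182.  86.] [603. 224.]
```

```bash
python3 - <<'E'
from h import *
cw=get_calibration('wrist'); s=observe(); R=Ro.from_euler('xyz',s['tool_rot'])
for y in (-.03,.03,0):
  for dx in (.011,-.011):
    print(y,dx,[(proj(cw,s['position']+R.apply([dx,y,-z]))/.7).round().tolist() for z in (0,.01,.02,.03,.04)])
E
```

```text
-0.03 0.011 [[335.0, 316.0], [331.0, 324.0], [327.0, 333.0], [321.0, 343.0], [316.0, 355.0]]
-0.03 -0.011 [[337.0, 363.0], [334.0, 373.0], [330.0, 385.0], [325.0, 398.0], [320.0, 413.0]]
0.03 0.011 [[476.0, 316.0], [480.0, 324.0], [484.0, 333.0], [489.0, 343.0], [494.0, 355.0]]
0.03 -0.011 [[474.0, 363.0], [477.0, 373.0], [481.0, 385.0], [486.0, 398.0], [491.0, 412.0]]
0 0.011 [[405.0, 316.0], [405.0, 324.0], [405.0, 333.0], [405.0, 343.0], [405.0, 355.0]]
0 -0.011 [[406.0, 363.0], [405.0, 373.0], [405.0, 385.0], [405.0, 398.0], [405.0, 412.0]]
```

Call:
play_rows([
  [0,0,0.002,0,0,0,1],
  [0,0,0.004,0,0,0,1],
  [0,0,0.006,0,0,0,1],
])

```text
clock: 5.35
position: [0.5115, -0.0125, 0.102]
tool_rot: [-3.142, -0.0, 3.063]
force: [0.0, -0.4, -0.4]
grip_width: -0.0002
finger_force: 0.0
```

Call:
play_rows([
  [0,0,0.002,0,0,0,1],
  [0,0,0.004,0,0,0,1],
  [0,0,0.006,0,0,0,1],
])

```text
clock: 5.65
position: [0.5119, -0.0126, 0.0999]
tool_rot: [3.141, 0.001, 3.063]
force: [-10.2, -0.2, 38.9]
grip_width: -0.0003
finger_force: 19.5
```

Call:
play_rows([
  [0,0,-0.03,0,0,0,1],
  [0,0,-0.06,0,0,0,0.3],
  [0,0,-0.06,0,0,0,0.3],
  [0,0,-0.06,0,0,0,0.3],
  [0,0,-0.06,0,0,0,0.3],
  [0,0,-0.06,0,0,0,0.3],
], newtons=30)

```text
clock: 6.25
position: [0.5113, -0.0125, 0.1286]
tool_rot: [-3.141, -0.001, 3.063]
force: [0.1, 0.0, -1.2]
grip_width: 0.0596
finger_force: 0.0
```

Call:
play_rows([
  [0,0,0.03,0,0,0,0.3],
  [0,0,0.06,0,0,0,0.3],
  [0,0,0.08,0,0,0,0.3],
  [0,0,0.1,0,0,0,0.3],
  [0,0,0.115,0,0,0,0.3],
  [0,0,0.12,0,0,0,0.3],
  [0,0,0.12,0,0,0,0.3],
])

```text
clock: 6.95
position: [0.5115, -0.0126, 0.069]
tool_rot: [-3.141, -0.0, 3.063]
force: [0.3, -0.1, 0.2]
grip_width: 0.0596
finger_force: 0.0
```

Call:
play_rows([
  [0,0,0,0,0,0,0.5],
  [0,0,0,0,0,0,0.6],
  [0,0,0,0,0,0,0.7],
  [0,0,0,0,0,0,0.8],
  [0,0,0,0,0,0,0.9],
  [0,0,0,0,0,0,0.9],
])

```text
clock: 7.55
position: [0.5118, -0.0125, 0.0698]
tool_rot: [3.141, 0.001, 3.063]
force: [-1.7, 0.0, 9.2]
grip_width: 0.0258
finger_force: 29.0
```

Call:
play_rows([
  [0,0,-0.002,0,0,0,1],
  [0,0,-0.006,0,0,0,1],
  [0,0,-0.012,0,0,0,1],
  [0,0,-0.02,0,0,0,1],
  [0,0,-0.02,0,0,0,1],
], newtons=45)

```text
clock: 8.05
position: [0.5118, -0.0126, 0.0798]
tool_rot: [3.142, 0.001, 3.063]
force: [-0.1, -2.5, 0.6]
grip_width: 0.0253
finger_force: 45.0
```

Call:
play_rows([
  [0,0,-0.02,0,0,0,1],
  [0,0,-0.05,0,0,0,1],
  [0,0,-0.08,0,0,0,1],
  [0,0,-0.11,0,0,0,1],
  [0,0,-0.12,0,0,0,1],
  [0,0,-0.12,0,0,0,1],
])

```text
clock: 8.65
position: [0.5118, -0.0123, 0.1399]
tool_rot: [3.141, 0.001, 3.063]
force: [0.3, 0.2, -2.6]
grip_width: 0.0252
finger_force: 45.0
```

```bash
python3 - <<'E'
from h import *
st(); go(.4349,.0004,.14,175.5)
im,c=snap('scene','s4.png'); b=cv2.resize(im[130:290,160:290],None,fx=3,fy=3,interpolation=cv2.INTER_CUBIC)
cv2.imwrite('pics/m4.png',b[:,:,::-1])
E
```

```text
{'clock': np.float64(8.65), 'position': array([ 0.5118, -0.0123,  0.1399]), 'tool_rot': array([3.1411e+00, 1.1000e-03, 3.0634e+00]), 'force': array([ 0.2903,  0.2341, -2.626 ]), 'grip_width': np.float64(0.0252), 'finger_force': np.float64(45.0039)}
go [ 0.1554  0.0132 -0.0005] [0.0002 0.0005 0.0002]
```

View pics/m4.png

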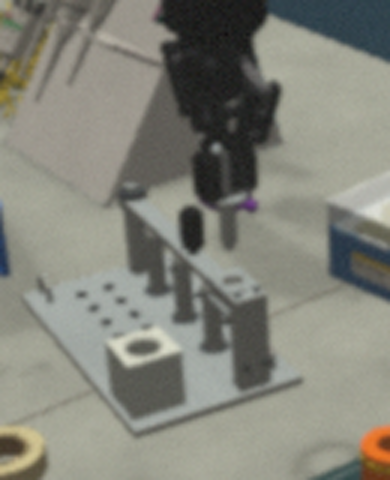

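The pin hangs clear of the fork at crop (228,225), and the park mouth is at (145,347). Next I carry it to the park.

Call:
play_rows([
  [0.05,0.004,0,0,0,0,1],
  [0.12,0.01,0,0,0,0,1],
  [0.155,0.013,0,0,0,0,1],
  [0.155,0.013,0,0,0,0,1],
  [0.155,0.013,0.04,0,0,0,1],
  [0.155,0.013,0.08,0,0,0,1],
  [0.155,0.013,0.12,0,0,0,1],
  [0.155,0.013,0.15,0,0,0,1],
  [0.155,0.013,0.18,0,0,0,1],
  [0.155,0.013,0.19,0,0,0,1],
])

```text
clock: 9.7
position: [0.4343, -0.0001, 0.0426]
tool_rot: [-3.141, -0.002, 3.063]
force: [0.1, 0.2, -0.3]
grip_width: 0.0254
finger_force: 45.0
```

Call:
play_rows([
  [0,0,0.006,0,0,0,1],
  [0,0,0.012,0,0,0,1],
  [0,0,0.014,0,0,0,1],
  [0,0,0.016,0,0,0,1],
  [0,0,0.018,0,0,0,1],
])

```text
clock: 10.2
position: [0.4352, 0.0002, 0.0356]
tool_rot: [3.141, 0.001, 3.063]
force: [-8.9, 0.1, 45.8]
grip_width: 0.025
finger_force: 51.2
```

Call:
play_rows([
  [0,0,-0.004,0,0,0,1],
  [0,0,-0.004,0,0,0,0.7],
  [0,0,-0.004,0,0,0,0.5],
  [0,0,-0.004,0,0,0,0.35],
  [0,0,-0.004,0,0,0,0.3],
  [0,0,-0.004,0,0,0,0.3],
  [0,0,-0.05,0,0,0,0.3],
  [0,0,-0.12,0,0,0,0.3],
  [0,0,-0.2,0,0,0,0.3],
  [0,0,-0.24,0,0,0,0.3],
])

```text
clock: 11.2
position: [0.4355, -0.0, 0.1578]
tool_rot: [3.141, 0.003, 3.063]
force: [0.0, 0.2, -0.9]
grip_width: 0.0594
finger_force: 0.0
```

```bash
python3 - <<'E'
from h import *
st()
# knob target (corrected) carrier (0,-28), tool yaw: carrier yaw +180
x,y=car(0,-.028,o=(.5288,.0857)); print(x,y); go(x,y,.16,180-9.5)
im,c=snap('wrist','w5.png')
E
```

```text
{'clock': np.float64(11.2), 'position': array([ 0.4355, -0.    ,  0.1578]), 'tool_rot': array([3.1409e+00, 2.5000e-03, 3.0629e+00]), 'force': array([ 0.015 ,  0.2287, -0.8885]), 'grip_width': np.float64(0.0594), 'finger_force': np.float64(0.0)}
0.5241497501708479 0.05808885774679956
go [-0.1676  0.1299 -0.004 ] [0.0004 0.0012 0.0416]
```

View pics/w5.png

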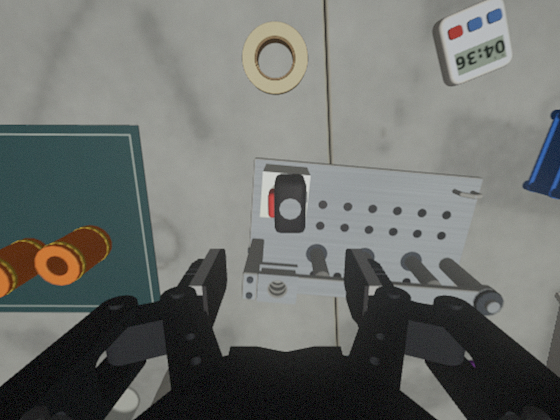

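The pin stands in the park at (289,207), the fork hole is empty at (277,287), and the knob is hidden by a finger. Next I grip the knob.

Call:
play_rows([
  [-0.05,0.04,-0.004,0,0,0.01,0.3],
  [-0.13,0.1,-0.004,0,0,0.03,0.3],
  [-0.168,0.13,-0.004,0,0,0.042,0.3],
  [-0.168,0.13,-0.004,0,0,0.042,0.3],
  [-0.168,0.13,0.06,0,0,0.042,0.3],
  [-0.168,0.13,0.12,0,0,0.042,0.3],
  [-0.168,0.13,0.16,0,0,0.042,0.3],
  [-0.168,0.13,0.176,0,0,0.042,0.3],
  [-0.168,0.13,0.176,0,0,0.042,0.3],
  [-0.168,0.13,0.176,0,0,0.042,0.3],
])

```text
clock: 12.25
position: [0.5239, 0.0581, 0.0679]
tool_rot: [3.141, 0.001, 2.975]
force: [-0.2, -0.4, 0.7]
grip_width: 0.0597
finger_force: 0.0
```

Call:
play_rows([
  [0,0,0,0,0,0,0.5],
  [0,0,0,0,0,0,0.6],
  [0,0,0,0,0,0,0.7],
  [0,0,0,0,0,0,0.8],
  [0,0,0,0,0,0,1],
  [0,0,0,0,0,0,1],
], newtons=25)

```text
clock: 12.85
position: [0.5238, 0.0575, 0.0677]
tool_rot: [-3.141, 0.001, 2.975]
force: [-0.8, -4.7, 7.3]
grip_width: 0.0188
finger_force: 24.3
```

```bash
python3 - <<'E'
from h import *
st(); s=observe(); p=s['position']; R=Ro.from_euler('xyz',s['tool_rot'])
hx,hy=car(0,.098,o=(.5288,.0857)); print('hinge',hx,hy)
r=p[:2]-[hx,hy]; print(np.hypot(*r)); 
for a in np.arange(.15,1.51,.15):
    c_,s_=np.cos(a),np.sin(a); d=np.array([c_*r[0]-s_*r[1],s_*r[0]+c_*r[1]])-r
    print(round(a,2),(R.inv().apply([d[0],d[1],0])/.5).round(3))
E
```

```text
{'clock': np.float64(12.85), 'position': array([0.5238, 0.0575, 0.0677]), 'tool_rot': array([-3.1411e+00,  7.0000e-04,  2.9746e+00]), 'force': array([-0.7882, -4.6787,  7.2594]), 'grip_width': np.float64(0.0188), 'finger_force': np.float64(24.328)}
hinge 0.5450758744020325 0.18233899788620153
0.12666575830571133
0.15 [-0.038  0.003  0.   ]
0.3 [-0.075  0.011  0.   ]
0.45 [-0.11   0.025  0.   ]
0.6 [-0.143  0.044  0.   ]
0.75 [-0.173  0.068  0.   ]
0.9 [-0.199  0.096  0.   ]
1.05 [-0.22   0.127  0.   ]
1.2 [-0.236  0.161  0.   ]
1.35 [-0.247  0.198  0.   ]
1.5 [-0.253  0.235  0.   ]
```

Call:
play_rows([
  [-0.019,0.001,0,0,0,0,1],
  [-0.038,0.003,0,0,0,0,1],
  [-0.057,0.006,0,0,0,0,1],
  [-0.075,0.011,0,0,0,0,1],
  [-0.093,0.017,0,0,0,0,1],
  [-0.11,0.025,0,0,0,0,1],
  [-0.127,0.034,0,0,0,0,1],
  [-0.143,0.044,0,0,0,0,1],
])

```text
clock: 13.65
position: [0.599, 0.065, 0.0677]
tool_rot: [-3.139, 0.002, 2.973]
force: [3.3, -16.0, 3.1]
grip_width: 0.0188
finger_force: 24.5
```

Call:
play_rows([
  [-0.015,0.01,0,0,0,0,1],
  [-0.03,0.021,0,0,0,0,1],
  [-0.043,0.035,0,0,0,0,1],
  [-0.056,0.049,0,0,0,0,1],
  [-0.077,0.08,0,0,0,0,1],
  [-0.093,0.114,0,0,0,0,1],
  [-0.104,0.151,0,0,0,0,1],
  [-0.109,0.18,0,0,0,0,1],
  [-0.109,0.18,0,0,0,0,1],
])

```text
clock: 14.55
position: [0.6685, 0.1496, 0.0677]
tool_rot: [3.14, 0.004, 2.977]
force: [7.5, -1.7, 3.2]
grip_width: 0.0189
finger_force: 26.9
```

Call:
play_rows([
  [0,0,0,0,0,0,0.6],
  [0,0,0,0,0,0,0.3],
  [0,0,0,0,0,0,0.3],
  [0,0,-0.05,0,0,0,0.3],
  [0,0,-0.13,0,0,0,0.3],
  [0,0,-0.22,0,0,0,0.3],
  [0,0,-0.3,0,0,0,0.3],
  [0,0,-0.36,0,0,0,0.3],
  [0,0,-0.36,0,0,0,0.3],
])

```text
clock: 15.45
position: [0.668, 0.1479, 0.2518]
tool_rot: [3.139, 0.005, 2.975]
force: [0.1, 0.1, 0.5]
grip_width: 0.0598
finger_force: 0.0
```

```bash
python3 - <<'E'
from h import *
st(); print(observe()['qpos'].round(3))
go(.48,-.28,.25,175);go(.48,-.28,.25,80.5);go(.48,-.28,.25,260.5)
E
```

```text
{'clock': np.float64(15.45), 'position': array([0.668 , 0.1479, 0.2518]), 'tool_rot': array([3.1387, 0.0055, 2.9749]), 'force': array([0.1356, 0.1017, 0.4859]), 'grip_width': np.float64(0.0598), 'finger_force': np.float64(0.0)}
[-0.484  0.593  0.301  1.384 -0.18   1.185  1.239]
go [ 2.288e-01 -9.063e-01 -3.000e-04] [ 0.0013  0.0027 -0.0379]
go [ 2.288e-01 -9.063e-01 -3.000e-04] [0.0031 0.001  0.7496]
go [ 2.288e-01 -9.063e-01 -3.000e-04] [-0.001   0.0031 -0.7504]
```

Call:
play_rows([
  [0.1,0,0,0,0,0.07,0.3],
  [0.2,0,0,0,0,0.14,0.3],
  [0.229,-0.1,0,0,0,0.21,0.2],
  [0.229,-0.2,0,0,0,0.28,0.1],
  [0.229,-0.3,0,0,0,0.35,0],
  [0.229,-0.4,0,0,0,0.42,0],
  [0.229,-0.5,0,0,0,0.49,0],
  [0.229,-0.6,0,0,0,0.56,0],
  [0.229,-0.7,0,0,0,0.63,0],
  [0.229,-0.8,0,0,0,0.7,0],
])

```text
clock: 16.45
position: [0.4867, -0.2274, 0.247]
tool_rot: [-3.142, -0.0, 1.503]
force: [0.8, 0.4, 0.4]
grip_width: 0.0855
finger_force: 0.0
```

Call:
play_rows([
  [0,0,0,0,0,0.05,0],
  [0,0,0,0,0,0.05,0],
  [0,0,0,0,0,0.05,0],
])

```text
clock: 16.75
position: [0.4877, -0.2247, 0.2467]
tool_rot: [-3.141, -0.0, 1.409]
force: [0.7, 1.1, -0.7]
grip_width: 0.0858
finger_force: 0.0
```

```bash
python3 - <<'E'
from h import *
st(); print(observe()['qpos'].round(3))
im,c=snap('wrist','w6.png')
for n in ('wrist','top'):
    c=get_calibration(n); im=grab_frame(n); hsv=cv2.cvtColor(im,cv2.COLOR_RGB2HSV)
    m=cv2.inRange(hsv,(5,180,150),(22,255,255))
    n,l,stt,ce=cv2.connectedComponentsWithStats(m)
    for i in range(1,n):
        if stt[i,4]>60: print(stt[i],ce[i].round(1),onplane(c,*ce[i],.062).round(4))
E
```

```text
{'clock': np.float64(16.75), 'position': array([ 0.4877, -0.2247,  0.2467]), 'tool_rot': array([-3.1408e+00, -4.0000e-04,  1.4089e+00]), 'force': array([ 0.6812,  1.0703, -0.6555]), 'grip_width': np.float64(0.0858), 'finger_force': np.float64(0.0)}
[-0.238  0.424  0.772  1.804 -0.337  1.051  0.498]
```

View pics/w6.png

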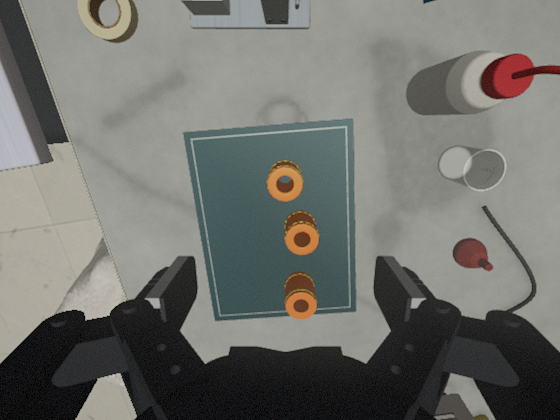

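Three adapter rims at (285,184), (302,239) and (301,302). The bottle is at (500,78) and the beaker at (472,168), both off to the right.

```bash
cat >> h.py <<'E'
def rims(n='wrist',z=.062):
    c=get_calibration(n); im=grab_frame(n); hsv=cv2.cvtColor(im,cv2.COLOR_RGB2HSV)
    m=cv2.inRange(hsv,(5,120,170),(22,255,255)); out=[]
    for k in cv2.findContours(m,cv2.RETR_EXTERNAL,cv2.CHAIN_APPROX_NONE)[0]:
        if cv2.contourArea(k)>80:
            e=cv2.fitEllipse(cv2.convexHull(k)); out.append(onplane(c,*e[0],z)); print(n,np.round(e[0],1),np.round(e[1],1),out[-1].round(4))
    return out
E
python3 - <<'E'
from h import *
r=rims(); rims('top')
for q in r: go(q[0],q[1],.12,80.5)
E
```

```text
wrist [300.4 305.2] [26.2 30.9] [ 0.4804 -0.4001  0.062 ]
wrist [301.4 238.9] [30.5 32.9] [ 0.4962 -0.3034  0.062 ]
wrist [284.3 183.7] [33.9 35. ] [ 0.4864 -0.2286  0.062 ]
go [-0.3481  0.0424  0.2542] [ 0.     -0.0001  0.001 ]
go [-0.1521  0.042   0.2543] [ 0.     -0.0001  0.001 ]
go [-0.0077 -0.0016  0.2543] [ 0.     -0.0001  0.001 ]
```

Call:
play_rows([
  [-0.008,-0.002,0.08,0,0,0,0],
  [-0.008,-0.002,0.17,0,0,0,0],
  [-0.008,-0.002,0.26,0,0,0,0],
  [-0.008,-0.002,0.34,0,0,0,0],
  [-0.008,-0.002,0.41,0,0,0,0],
  [-0.008,-0.002,0.46,0,0,0,0],
  [-0.008,-0.002,0.49,0,0,0,0],
  [-0.008,-0.002,0.5,0,0,0,0],
  [-0.008,-0.002,0.5,0,0,0,0],
])

```text
clock: 17.9
position: [0.4861, -0.2295, -0.0026]
tool_rot: [3.141, -0.0, 1.405]
force: [0.0, -0.1, -0.6]
grip_width: 0.0857
finger_force: 0.0
```

Call:
play_rows([
  [0,0,0,0,0,0,0.2],
  [0,0,0,0,0,0,0.35],
  [0,0,0,0,0,0,0.45],
  [0,0,0,0,0,0,0.55],
  [0,0,0,0,0,0,0.6],
  [0,0,0,0,0,0,0.6],
], newtons=25)

```text
clock: 18.5
position: [0.4864, -0.2295, -0.0021]
tool_rot: [3.141, -0.0, 1.404]
force: [-1.0, 2.2, 12.0]
grip_width: 0.0433
finger_force: 23.9
```

Call:
play_rows([
  [0,0,-0.01,0,0,0,0.7],
  [0,0,-0.04,0,0,0,0.7],
  [0,0,-0.1,0,0,0,0.7],
  [0,0,-0.18,0,0,0,0.7],
  [0,0,-0.26,0,0,0,0.7],
  [0,0,-0.28,0,0,0,0.7],
  [0,0,-0.28,0,0,0,0.7],
], newtons=30)

```text
clock: 19.2
position: [0.4868, -0.2296, 0.1392]
tool_rot: [3.138, -0.0, 1.405]
force: [1.0, -0.2, -1.2]
grip_width: 0.043
finger_force: 30.7
```

```bash
python3 - <<'E'
from h import *
st()
for q in (-.056,0,.056):
    x,y=car(0,q,o=(.5288,.0857)); print(x,y);go(x,y,.138,80.5)
E
```

```text
{'clock': np.float64(19.2), 'position': array([ 0.4868, -0.2296,  0.1392]), 'tool_rot': array([ 3.1383e+00, -1.0000e-04,  1.4047e+00]), 'force': array([ 1.0076, -0.23  , -1.2296]), 'grip_width': np.float64(0.043), 'finger_force': np.float64(30.7457)}
0.5194995003416958 0.030477715493599122
go [ 0.5238 -0.0215  0.0023] [ 0.0016 -0.     -0.0001]
0.5288 0.0857
go [ 0.6358 -0.0214  0.0024] [ 0.0016 -0.     -0.0001]
0.5381004996583043 0.14092228450640087
go [ 0.7478 -0.0213  0.0024] [ 0.0016 -0.     -0.0001]
```

Call:
play_rows([
  [0.08,-0.002,0,0.002,0,0,0.7],
  [0.17,-0.005,0,0.002,0,0,0.7],
  [0.27,-0.008,0,0.002,0,0,0.7],
  [0.37,-0.011,0,0.002,0,0,0.7],
  [0.47,-0.014,0,0.002,0,0,0.7],
  [0.57,-0.017,0,0.002,0,0,0.7],
  [0.66,-0.02,0,0.002,0,0,0.7],
  [0.72,-0.021,0,0.002,0,0,0.7],
  [0.747,-0.021,0,0.002,0,0,0.7],
  [0.747,-0.021,0,0.002,0,0,0.7],
])

```text
clock: 20.2
position: [0.5369, 0.142, 0.1361]
tool_rot: [-3.136, 0.001, 1.407]
force: [0.0, -0.6, -1.2]
grip_width: 0.0434
finger_force: 30.7
```

Call:
play_rows([
  [0,0,0.03,0,0,0,0.7],
  [0,0,0.07,0,0,0,0.7],
  [0,0,0.11,0,0,0,0.7],
  [0,0,0.13,0,0,0,0.7],
  [0,0,0.14,0,0,0,0.7],
  [0,0,0.15,0,0,0,0.7],
])

```text
clock: 20.8
position: [0.5373, 0.1398, 0.062]
tool_rot: [-3.138, 0.0, 1.403]
force: [-0.1, -0.2, -0.5]
grip_width: 0.0431
finger_force: 30.7
```

Call:
play_rows([
  [0.002,0.0015,0.01,0,0,0,0.7],
  [0.002,0.0015,0.025,0,0,0,0.7],
  [0.002,0.0015,0.04,0,0,0,0.7],
  [0.002,0.0015,0.055,0,0,0,0.7],
  [0.002,0.0015,0.07,0,0,0,0.7],
  [0.002,0.0015,0.085,0,0,0,0.7],
  [0.002,0.0015,0.1,0,0,0,0.7],
  [0.002,0.0015,0.108,0,0,0,0.7],
  [0.002,0.0015,0.112,0,0,0,0.7],
])

```text
clock: 21.7
position: [0.5377, 0.1414, 0.0057]
tool_rot: [-3.137, 0.0, 1.404]
force: [-0.2, -0.1, -0.7]
grip_width: 0.0431
finger_force: 30.7
```

Call:
play_rows([
  [0,0,0.003,0,0,0,0.6],
  [0,0,0.003,0,0,0,0.4],
  [0,0,0.003,0,0,0,0.25],
  [0,0,0.003,0,0,0,0.2],
  [0,0,-0.06,0,0,0,0.2],
  [0,0,-0.14,0,0,0,0.2],
  [0,0,-0.23,0,0,0,0.2],
  [0,0,-0.32,0,0,0,0.2],
  [0,0,-0.34,0,0,0,0.2],
])

```text
clock: 22.6
position: [0.5403, 0.1415, 0.1806]
tool_rot: [3.141, -0.003, 1.404]
force: [0.7, -0.1, -1.0]
grip_width: 0.0681
finger_force: 0.0
```

```bash
python3 - <<'E'
from h import *
st(); r=rims('wrist',.068); r=rims('top')
for q in r: go(q[0],q[1],.17,80.5)
E
```

```text
{'clock': np.float64(22.6), 'position': array([0.5403, 0.1415, 0.1806]), 'tool_rot': array([ 3.1411e+00, -3.1000e-03,  1.4041e+00]), 'force': array([ 0.6713, -0.0654, -1.0092]), 'grip_width': np.float64(0.0681), 'finger_force': np.float64(0.0)}
wrist [282.4 194.7] [41.5 43.4] [0.5379 0.1424 0.068 ]
top [405.2 264.2] [19.1 19.5] [ 0.455  -0.3791  0.062 ]
top [371.7 246.9] [19.  19.5] [ 0.4968 -0.3043  0.062 ]
top [178.6 234.3] [18.9 19.1] [0.5382 0.1416 0.062 ]
go [-1.0556  0.0059  0.0134] [-0.0009 -0.001  -0.0001]
go [-0.8942  0.0637  0.0137] [-0.0009 -0.001  -0.0001]
go [-0.0009 -0.002   0.0157] [-0.0009 -0.001  -0.0001]
```

Adapter 2 has been knocked from (.481,-.400) to (.455,-.379). Next I pick the middle one.

Call:
play_rows([
  [-0.1,0.005,0,0,0,0,0],
  [-0.2,0.01,0,0,0,0,0],
  [-0.3,0.02,0,0,0,0,0],
  [-0.4,0.03,0,0,0,0,0],
  [-0.5,0.035,0,0,0,0,0],
  [-0.6,0.04,0,0,0,0,0],
  [-0.7,0.05,0,0,0,0,0],
  [-0.8,0.06,0,0,0,0,0],
  [-0.87,0.0635,0,0,0,0,0],
  [-0.893,0.0635,0,-0.001,-0.001,0,0],
])

```text
clock: 23.7
position: [0.4939, -0.3082, 0.1749]
tool_rot: [-3.138, 0.003, 1.4]
force: [0.6, 0.8, -0.8]
grip_width: 0.0858
finger_force: 0.0
```

```bash
python3 - <<'E'
from h import *
st(); rims(); go(.4965,-.3038,-.002,80.5)
E
```

```text
{'clock': np.float64(23.7), 'position': array([ 0.4939, -0.3082,  0.1749]), 'tool_rot': array([-3.138 ,  0.0034,  1.3999]), 'force': array([ 0.6302,  0.7726, -0.801 ]), 'grip_width': np.float64(0.0858), 'finger_force': np.float64(0.0)}
wrist [260.1 264.4] [36.4 40.6] [ 0.4547 -0.3784  0.062 ]
wrist [287.  189.5] [42.7 44.2] [ 0.4963 -0.3036  0.062 ]
go [0.0102 0.005  0.3537] [-0.0017  0.0017 -0.0024]
```

Call:
play_rows([
  [0,0,0.06,0,0,0,0],
  [0,0,0.12,0,0,0,0],
  [0,0,0.16,0,0,0,0],
  [0,0,0.18,0,0,0,0],
  [0,0,0.18,0,0,0,0],
])

```text
clock: 24.25
position: [0.4952, -0.3032, 0.0847]
tool_rot: [-3.137, 0.001, 1.405]
force: [0.5, 0.1, 0.4]
grip_width: 0.0854
finger_force: 0.0
```

```bash
python3 - <<'E'
from h import *
st(); go(.4963,-.3036,-.002,80.5)
E
```

```text
{'clock': np.float64(24.25), 'position': array([ 0.4952, -0.3032,  0.0847]), 'tool_rot': array([-3.1372e+00,  1.4000e-03,  1.4052e+00]), 'force': array([0.5244, 0.089 , 0.3919]), 'grip_width': np.float64(0.0854), 'finger_force': np.float64(0.0)}
go [-0.0002  0.0031  0.1734] [-0.0021  0.0006  0.0001]
```

Call:
play_rows([
  [0,0.002,0.06,-0.002,0,0,0],
  [0,0.002,0.11,-0.002,0,0,0],
  [0,0.002,0.15,-0.002,0,0,0],
  [0,0.002,0.173,-0.002,0,0,0],
  [0,0.002,0.173,-0.002,0,0,0.2],
  [0,0.002,0.173,-0.002,0,0,0.35],
  [0,0.002,0.173,-0.002,0,0,0.45],
  [0,0.002,0.173,-0.002,0,0,0.55],
  [0,0.002,0.173,-0.002,0,0,0.7],
  [0,0.002,0.173,-0.002,0,0,0.7],
])

```text
clock: 25.25
position: [0.4971, -0.3049, 0.0008]
tool_rot: [3.138, 0.002, 1.404]
force: [-1.3, 2.0, 9.7]
grip_width: 0.0426
finger_force: 29.5
```

Call:
play_rows([
  [0,0,-0.01,0,0,0,0.7],
  [0,0,-0.04,0,0,0,0.7],
  [0,0,-0.1,0,0,0,0.7],
  [0,0,-0.18,0,0,0,0.7],
  [0,0,-0.26,0,0,0,0.7],
  [0,0,-0.28,0,0,0,0.7],
  [0,0,-0.28,0,0,0,0.7],
])

```text
clock: 25.95
position: [0.497, -0.3046, 0.1418]
tool_rot: [3.136, 0.002, 1.405]
force: [0.1, -0.3, -1.1]
grip_width: 0.0426
finger_force: 30.8
```

```bash
python3 - <<'E'
from h import *
st(); x,y=car(0,0,o=(.5288,.0857)); go(x,y,.138,80.5)
E
```

```text
{'clock': np.float64(25.95), 'position': array([ 0.497 , -0.3046,  0.1418]), 'tool_rot': array([3.1362e+00, 2.5000e-03, 1.4046e+00]), 'force': array([ 0.1114, -0.325 , -1.1066]), 'grip_width': np.float64(0.0426), 'finger_force': np.float64(30.7636)}
go [ 0.7803 -0.0664  0.0053] [ 0.0026  0.0012 -0.0002]
```

Call:
play_rows([
  [0.08,-0.007,0,0.002,0,0,0.7],
  [0.17,-0.015,0,0.002,0.001,0,0.7],
  [0.27,-0.023,0,0.002,0.001,0,0.7],
  [0.37,-0.032,0,0.002,0.001,0,0.7],
  [0.47,-0.04,0,0.002,0.001,0,0.7],
  [0.57,-0.048,0,0.002,0.001,0,0.7],
  [0.66,-0.056,0,0.002,0.001,0,0.7],
  [0.73,-0.063,0,0.002,0.001,0,0.7],
  [0.778,-0.066,0,0.002,0.001,0,0.7],
  [0.778,-0.066,0,0.002,0.001,0,0.7],
])

```text
clock: 26.95
position: [0.5274, 0.0884, 0.1373]
tool_rot: [-3.138, 0.0, 1.409]
force: [-0.0, -1.1, -0.7]
grip_width: 0.0429
finger_force: 30.8
```

Call:
play_rows([
  [0,0,0.03,0,0,0,0.7],
  [0,0,0.07,0,0,0,0.7],
  [0,0,0.11,0,0,0,0.7],
  [0,0,0.12,0,0,0,0.7],
  [0,0,0.12,0,0,0,0.7],
])

```text
clock: 27.45
position: [0.5273, 0.0835, 0.0777]
tool_rot: [-3.138, 0.001, 1.403]
force: [1.2, -0.2, 0.4]
grip_width: 0.0425
finger_force: 30.8
```

```bash
python3 - <<'E'
from h import *
st(); x,y=car(0,0,o=(.5288,.0857)); go(x,y-.0008,.0078,80.5)
E
```

```text
{'clock': np.float64(27.45), 'position': array([0.5273, 0.0835, 0.0777]), 'tool_rot': array([-3.1379e+00,  1.3000e-03,  1.4028e+00]), 'force': array([ 1.2047, -0.2191,  0.4028]), 'grip_width': np.float64(0.0425), 'finger_force': np.float64(30.7519)}
go [0.0034 0.003  0.1398] [-0.0018  0.0006 -0.0011]
```

Call:
play_rows([
  [0.003,0.003,0.01,-0.001,0,0,0.7],
  [0.003,0.003,0.03,-0.001,0,0,0.7],
  [0.003,0.003,0.05,-0.001,0,0,0.7],
  [0.003,0.003,0.07,-0.001,0,0,0.7],
  [0.003,0.003,0.09,-0.001,0,0,0.7],
  [0.003,0.003,0.11,-0.001,0,0,0.7],
  [0.003,0.003,0.125,-0.001,0,0,0.7],
  [0.003,0.003,0.134,-0.001,0,0,0.7],
  [0.003,0.003,0.138,-0.001,0,0,0.7],
])

```text
clock: 28.35
position: [0.5294, 0.086, 0.0092]
tool_rot: [-3.141, 0.0, 1.404]
force: [0.1, -0.5, -0.2]
grip_width: 0.0426
finger_force: 30.8
```

Call:
play_rows([
  [0,0,0.002,0,0,0,0.6],
  [0,0,0.002,0,0,0,0.4],
  [0,0,0.002,0,0,0,0.25],
  [0,0,0.002,0,0,0,0.2],
  [0,0,-0.06,0,0,0,0.2],
  [0,0,-0.14,0,0,0,0.2],
  [0,0,-0.23,0,0,0,0.2],
  [0,0,-0.32,0,0,0,0.2],
  [0,0,-0.34,0,0,0,0.2],
])

```text
clock: 29.25
position: [0.5312, 0.086, 0.1839]
tool_rot: [3.137, -0.003, 1.404]
force: [0.0, -0.1, -1.0]
grip_width: 0.0683
finger_force: 0.0
```

```bash
python3 - <<'E'
from h import *
st(); r=rims('wrist',.068); r=rims('top')
go(.4548,-.3785,.17,80.5)
E
```

```text
{'clock': np.float64(29.25), 'position': array([0.5312, 0.086 , 0.1839]), 'tool_rot': array([ 3.1369e+00, -2.7000e-03,  1.4040e+00]), 'force': array([ 0.0281, -0.0946, -1.0289]), 'grip_width': np.float64(0.0683), 'finger_force': np.float64(0.0)}
wrist [282.5 193.3] [40.9 43.2] [0.5295 0.0875 0.068 ]
wrist [281.4 135.6] [45.2 46.6] [0.538  0.1425 0.068 ]
top [405.1 264.3] [19.2 19.6] [ 0.4549 -0.3789  0.062 ]
top [202.8 237.3] [18.1 19.4] [0.5298 0.0854 0.062 ]
go [-0.9423  0.0046  0.0206] [ 0.0012 -0.001  -0.    ]
```

Call:
play_rows([
  [-0.1,0,0,0,0,0,0],
  [-0.2,0,0,0,0,0,0],
  [-0.3,0.001,0,0,0,0,0],
  [-0.4,0.002,0,0,0,0,0],
  [-0.5,0.002,0,0,0,0,0],
  [-0.6,0.003,0,0,0,0,0],
  [-0.7,0.004,0,0,0,0,0],
  [-0.8,0.0046,0,0,0,0,0],
  [-0.9,0.0046,0,0,0,0,0],
  [-0.942,0.0046,0,0.001,-0.001,0,0],
])

```text
clock: 30.35
position: [0.4512, -0.3831, 0.1784]
tool_rot: [-3.138, 0.003, 1.4]
force: [-0.3, 1.7, -0.1]
grip_width: 0.0852
finger_force: 0.0
```

Call:
play_rows([
  [0,0,0.06,0,0,0,0],
  [0,0,0.12,0,0,0,0],
  [0,0,0.16,0,0,0,0],
  [0,0,0.18,0,0,0,0],
  [0,0,0.18,0,0,0,0],
])

```text
clock: 30.85
position: [0.4527, -0.3785, 0.088]
tool_rot: [-3.137, 0.001, 1.404]
force: [0.7, 0.2, 1.1]
grip_width: 0.0852
finger_force: 0.0
```

```bash
python3 - <<'E'
from h import *
st(); rims(); go(.4548,-.3786,-.001,80.5)
E
```

```text
{'clock': np.float64(30.85), 'position': array([ 0.4527, -0.3785,  0.088 ]), 'tool_rot': array([-3.1370e+00,  1.2000e-03,  1.4041e+00]), 'force': array([0.7304, 0.2004, 1.0836]), 'grip_width': np.float64(0.0852), 'finger_force': np.float64(0.0)}
wrist [288.  223.9] [57.7 61.7] [ 0.455 -0.378  0.062]
go [0.0016 0.0035 0.1805] [-0.0015  0.0009 -0.0004]
```

Call:
play_rows([
  [0.003,0.003,0.06,-0.002,0,0,0],
  [0.003,0.003,0.11,-0.002,0,0,0],
  [0.003,0.003,0.15,-0.002,0,0,0],
  [0.003,0.003,0.18,-0.002,0,0,0],
  [0.003,0.003,0.18,-0.002,0,0,0.2],
  [0.003,0.003,0.18,-0.002,0,0,0.35],
  [0.003,0.003,0.18,-0.002,0,0,0.45],
  [0.003,0.003,0.18,-0.002,0,0,0.55],
  [0.003,0.003,0.18,-0.002,0,0,0.7],
  [0.003,0.003,0.18,-0.002,0,0,0.7],
])

```text
clock: 31.9
position: [0.4557, -0.3783, 0.0009]
tool_rot: [3.138, 0.003, 1.404]
force: [-1.6, 0.4, 8.9]
grip_width: 0.0424
finger_force: 29.6
```

Call:
play_rows([
  [0,0,-0.01,0,0,0,0.7],
  [0,0,-0.04,0,0,0,0.7],
  [0,0,-0.1,0,0,0,0.7],
  [0,0,-0.18,0,0,0,0.7],
  [0,0,-0.26,0,0,0,0.7],
  [0,0,-0.28,0,0,0,0.7],
  [0,0,-0.28,0,0,0,0.7],
])

```text
clock: 32.6
position: [0.4556, -0.378, 0.142]
tool_rot: [3.136, 0.003, 1.405]
force: [-0.6, 1.4, -1.1]
grip_width: 0.0422
finger_force: 30.7
```

```bash
python3 - <<'E'
from h import *
st(); x,y=car(0,-.056,o=(.5288,.0857)); print(x,y); go(x,y,.145,80.5)
E
```

```text
{'clock': np.float64(32.6), 'position': array([ 0.4556, -0.378 ,  0.142 ]), 'tool_rot': array([3.1362e+00, 3.0000e-03, 1.4046e+00]), 'force': array([-0.6215,  1.3721, -1.1203]), 'grip_width': np.float64(0.0422), 'finger_force': np.float64(30.7126)}
0.5194995003416958 0.030477715493599122
go [ 0.8267 -0.0091 -0.0087] [ 0.0026  0.0014 -0.0002]
```

Call:
play_rows([
  [0.08,-0.001,0,0.002,0,0,0.7],
  [0.17,-0.002,0,0.002,0.001,0,0.7],
  [0.27,-0.003,0,0.002,0.001,0,0.7],
  [0.37,-0.004,0,0.002,0.001,0,0.7],
  [0.47,-0.005,0,0.002,0.001,0,0.7],
  [0.57,-0.006,0,0.002,0.001,0,0.7],
  [0.66,-0.007,0,0.002,0.001,0,0.7],
  [0.75,-0.008,0,0.002,0.001,0,0.7],
  [0.827,-0.009,0,0.002,0.001,0,0.7],
  [0.827,-0.009,0,0.002,0.001,0,0.7],
])

```text
clock: 33.6
position: [0.5187, 0.0364, 0.1374]
tool_rot: [-3.137, -0.0, 1.411]
force: [-0.3, -1.2, -0.8]
grip_width: 0.0428
finger_force: 30.7
```

Call:
play_rows([
  [0,0,0.03,0,0,0,0.7],
  [0,0,0.07,0,0,0,0.7],
  [0,0,0.11,0,0,0,0.7],
  [0,0,0.12,0,0,0,0.7],
  [0,0,0.12,0,0,0,0.7],
])

```text
clock: 34.1
position: [0.5181, 0.0304, 0.0781]
tool_rot: [-3.138, 0.001, 1.404]
force: [0.7, 0.5, -0.5]
grip_width: 0.0426
finger_force: 30.7
```

```bash
python3 - <<'E'
from h import *
st(); x,y=car(0,-.056,o=(.5288,.0857)); go(x,y,.0078,80.5)
E
```

```text
{'clock': np.float64(34.1), 'position': array([0.5181, 0.0304, 0.0781]), 'tool_rot': array([-3.1378e+00,  1.0000e-03,  1.4038e+00]), 'force': array([ 0.7469,  0.4679, -0.4754]), 'grip_width': np.float64(0.0426), 'finger_force': np.float64(30.7212)}
go [0.0008 0.0033 0.1406] [-0.0018  0.0005 -0.0006]
```

Call:
play_rows([
  [0.001,0.002,0.01,-0.001,0,0,0.7],
  [0.001,0.002,0.03,-0.001,0,0,0.7],
  [0.001,0.002,0.05,-0.001,0,0,0.7],
  [0.001,0.002,0.07,-0.001,0,0,0.7],
  [0.001,0.002,0.09,-0.001,0,0,0.7],
  [0.001,0.002,0.11,-0.001,0,0,0.7],
  [0.001,0.002,0.125,-0.001,0,0,0.7],
  [0.001,0.002,0.134,-0.001,0,0,0.7],
  [0.001,0.002,0.139,-0.001,0,0,0.7],
])

```text
clock: 35.0
position: [0.5196, 0.0312, 0.0088]
tool_rot: [-3.141, 0.0, 1.404]
force: [0.4, 0.1, 0.4]
grip_width: 0.0424
finger_force: 30.7
```

Call:
play_rows([
  [0,0,0.002,0,0,0,0.6],
  [0,0,0.002,0,0,0,0.4],
  [0,0,0.002,0,0,0,0.25],
  [0,0,0.002,0,0,0,0.2],
  [0,0,-0.06,0,0,0,0.2],
  [0,0,-0.14,0,0,0,0.2],
  [0,0,-0.23,0,0,0,0.2],
  [0,0,-0.32,0,0,0,0.2],
  [0,0,-0.36,0,0,0,0.2],
])

```text
clock: 35.9
position: [0.5207, 0.0311, 0.1928]
tool_rot: [3.138, -0.002, 1.404]
force: [0.1, 0.3, -0.4]
grip_width: 0.0683
finger_force: 0.0
```

```bash
python3 - <<'E'
from h import *
st(); print(observe()['qpos'].round(2)); r=rims('wrist',.068); r=rims('top',.068)
go(.6683,.1492,.25,170.5)
im,c=snap('scene','s7.png'); b=cv2.resize(im[150:290,160:330],None,fx=4,fy=4,interpolation=cv2.INTER_CUBIC)
cv2.imwrite('pics/m7.png',b[:,:,::-1])
E
```

```text
{'clock': np.float64(35.9), 'position': array([0.5207, 0.0311, 0.1928]), 'tool_rot': array([ 3.1383e+00, -1.6000e-03,  1.4039e+00]), 'force': array([ 0.116 ,  0.2577, -0.4053]), 'grip_width': np.float64(0.0683), 'finger_force': np.float64(0.0)}
[-0.78  0.49  0.84  1.91 -0.46  0.93  0.12]
wrist [283.3 192.2] [39.9 41.8] [0.5194 0.0313 0.068 ]
wrist [284.  134.7] [44.3 45.5] [0.5297 0.0874 0.068 ]
wrist [282.8  72.4] [46.7 50.2] [0.538  0.1423 0.068 ]
go [ 0.2809  0.2522 -0.1146] [ 2.300e-03  6.000e-04 -7.501e-01]
```

View pics/m7.png

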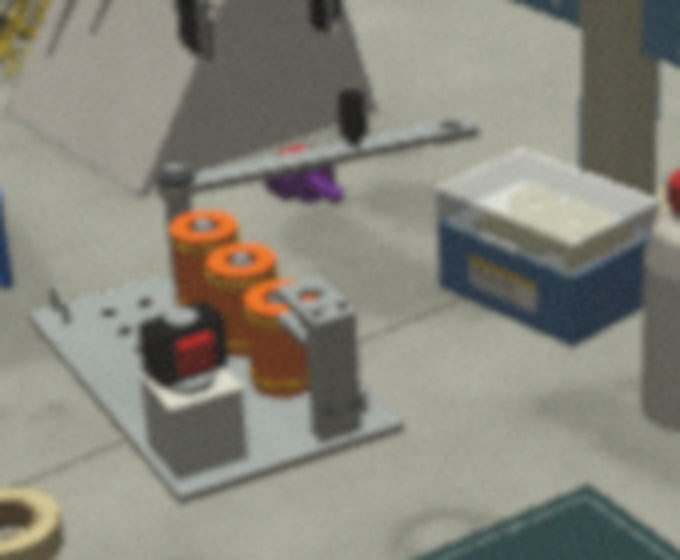

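All three adapters are seated, the keeper is open, and the pin is parked at crop (180,340) with the knob at (352,115). Next I swing the keeper shut.

Call:
play_rows([
  [0.08,0.07,-0.02,0,0,0,0.3],
  [0.16,0.14,-0.02,0,0,0,0.3],
  [0.24,0.21,-0.02,0,0,0,0.3],
  [0.282,0.252,-0.02,0,0,0,0.3],
  [0.282,0.252,-0.02,0,0,0,0.3],
  [0.282,0.252,0.04,0,0,0,0.3],
  [0.282,0.252,0.1,0,0,0,0.3],
  [0.282,0.252,0.12,0,0,0,0.3],
  [0.282,0.252,0.12,0,0,0,0.3],
])

```text
clock: 36.95
position: [0.6663, 0.149, 0.1276]
tool_rot: [-3.139, 0.001, 1.404]
force: [-0.3, -0.2, 0.1]
grip_width: 0.0597
finger_force: 0.0
```

```bash
python3 - <<'E'
from h import *
st(); go(.6685,.1496,.068,80.5)
hx,hy=car(0,.098,o=(.5288,.0857)); r=np.array([.6685-hx,.1496-hy]); print(np.hypot(*r)); R=Ro.from_euler('xyz',[np.pi,0,np.radians(80.5)])
for a in np.append(np.arange(.12,1.45,.12),[1.48,1.5]):
    c_,s_=np.cos(-a),np.sin(-a); d=np.array([c_*r[0]-s_*r[1],s_*r[0]+c_*r[1]])-r
    print(round(a,2),(R.inv().apply([d[0],d[1],0])/.5).round(3),(d+[.6685,.1496]).round(4))
E
```

```text
{'clock': np.float64(36.95), 'position': array([0.6663, 0.149 , 0.1276]), 'tool_rot': array([-3.1389e+00,  1.4000e-03,  1.4038e+00]), 'force': array([-0.2795, -0.2453,  0.1018]), 'grip_width': np.float64(0.0597), 'finger_force': np.float64(0.0)}
go [0.0021 0.0045 0.1191] [-0.0013  0.0007 -0.0005]
0.12769243032464983
0.12 [-0.03  -0.005 -0.   ] [0.6637 0.1351]
0.24 [-0.06  -0.013 -0.   ] [0.6572 0.1212]
0.36 [-0.088 -0.025 -0.   ] [0.6491 0.1082]
0.48 [-0.115 -0.04  -0.   ] [0.6394 0.0963]
0.6 [-0.139 -0.058 -0.   ] [0.6285 0.0856]
0.72 [-0.162 -0.079 -0.   ] [0.6163 0.0763]
0.84 [-0.181 -0.102 -0.   ] [0.6031 0.0686]
0.96 [-0.198 -0.128 -0.   ] [0.589  0.0625]
1.08 [-0.212 -0.155 -0.   ] [0.5744 0.0581]
1.2 [-0.222 -0.184 -0.   ] [0.5593 0.0554]
1.32 [-0.228 -0.214 -0.   ] [0.544  0.0547]
1.44 [-0.231 -0.245 -0.   ] [0.5287 0.0557]
1.48 [-0.232 -0.255 -0.   ] [0.5237 0.0565]
1.5 [-0.231 -0.26  -0.   ] [0.5211 0.0569]
```

Call:
play_rows([
  [0.002,0.004,0.05,0,0,0,0.3],
  [0.002,0.004,0.1,0,0,0,0.3],
  [0.002,0.004,0.119,0,0,0,0.3],
  [0.002,0.004,0.119,0,0,0,0.5],
  [0.002,0.004,0.119,0,0,0,0.6],
  [0.002,0.004,0.119,0,0,0,0.7],
  [0.002,0.004,0.119,0,0,0,0.85],
  [0.002,0.004,0.119,0,0,0,1],
  [0.002,0.004,0.119,0,0,0,1],
], newtons=25)

```text
clock: 37.85
position: [0.667, 0.1518, 0.071]
tool_rot: [-3.136, -0.002, 1.405]
force: [-24.1, 5.9, 19.5]
grip_width: 0.0187
finger_force: 25.2
```

Call:
play_rows([
  [-0.015,-0.002,0,0,0,0,1],
  [-0.03,-0.005,0,0,0,0,1],
  [-0.045,-0.009,0,0,0,0,1],
  [-0.06,-0.013,0,0,0,0,1],
  [-0.075,-0.019,0,0,0,0,1],
  [-0.088,-0.025,0,0,0,0,1],
  [-0.102,-0.032,0,0,0,0,1],
  [-0.115,-0.04,0,0,0,0,1],
  [-0.127,-0.049,0,0,0,0,1],
  [-0.139,-0.058,0,0,0,0,1],
])

```text
clock: 38.85
position: [0.6287, 0.0888, 0.0707]
tool_rot: [-3.14, -0.003, 1.406]
force: [-7.0, 11.0, 3.9]
grip_width: 0.0192
finger_force: 24.3
```

Call:
play_rows([
  [-0.012,-0.01,0,0,0,0,1],
  [-0.023,-0.021,0,0,0,0,1],
  [-0.033,-0.032,0,0,0,0,1],
  [-0.042,-0.044,0,0,0,0,1],
  [-0.051,-0.057,0,0,0,0,1],
  [-0.059,-0.07,0,0,0,0,1],
  [-0.073,-0.097,0,0,0,0,1],
  [-0.083,-0.126,0,0,0,0,1],
  [-0.089,-0.156,0,0,0,0,1],
  [-0.091,-0.175,0,0,0,0,1],
])

```text
clock: 39.85
position: [0.5351, 0.0546, 0.0705]
tool_rot: [3.14, 0.001, 1.403]
force: [2.9, -1.6, 4.3]
grip_width: 0.0184
finger_force: 27.3
```

Call:
play_rows([
  [-0.001,-0.006,0,0,0,0,1],
  [-0.001,-0.012,0,0,0,0,1],
  [-0.001,-0.018,0,0,0,0,1],
  [-0.001,-0.018,0,0,0,0,1],
])

```text
clock: 40.25
position: [0.5267, 0.0562, 0.0704]
tool_rot: [3.14, 0.0, 1.404]
force: [0.9, -3.5, 9.4]
grip_width: 0.0187
finger_force: 27.4
```

Call:
play_rows([
  [0,-0.003,0,0,0,0,1],
  [0.001,-0.006,0,0,0,0,1],
  [0.001,-0.008,0,0,0,0,1],
  [0.001,-0.008,0,0,0,0,1],
])

```text
clock: 40.65
position: [0.5235, 0.0569, 0.0704]
tool_rot: [3.139, 0.001, 1.403]
force: [3.8, -6.5, 6.8]
grip_width: 0.0186
finger_force: 27.3
```

Call:
play_rows([
  [0,-0.002,0,0,0,0,1],
  [0,-0.004,0,0,0,0,1],
  [0,-0.004,0,0,0,0,1],
])

```text
clock: 40.95
position: [0.5235, 0.0569, 0.0706]
tool_rot: [3.135, 0.001, 1.403]
force: [16.0, -7.0, -4.6]
grip_width: 0.0185
finger_force: 26.7
```

Call:
play_rows([
  [0,0.004,0,0,0,0,0.9],
  [0,0.004,0,0,0,0,0.6],
  [0,0.004,0,0,0,0,0.3],
  [0,0.004,0,0,0,0,0.3],
  [0,0.004,-0.06,0,0,0,0.3],
  [0,0.004,-0.14,0,0,0,0.3],
  [0,0.004,-0.22,0,0,0,0.3],
  [0,0.004,-0.26,0,0,0,0.3],
  [0,0.004,-0.26,0,0,0,0.3],
])

```text
clock: 41.85
position: [0.5236, 0.0585, 0.202]
tool_rot: [3.139, -0.002, 1.405]
force: [-0.3, 0.0, -0.7]
grip_width: 0.0599
finger_force: 0.0
```

```bash
python3 - <<'E'
from h import *
st(); go(.4352,.0002,.19,175.5)
E
```

```text
{'clock': np.float64(41.85), 'position': array([0.5236, 0.0585, 0.202 ]), 'tool_rot': array([ 3.1386e+00, -2.0000e-03,  1.4049e+00]), 'force': array([-0.3134,  0.0089, -0.7181]), 'grip_width': np.float64(0.0599), 'finger_force': np.float64(0.0)}
go [-0.1443 -0.1552  0.0233] [ 1.900e-03  4.000e-04 -7.917e-01]
```

Call:
play_rows([
  [-0.02,-0.02,0,0,0,-0.07,0.3],
  [-0.04,-0.04,0,0,0,-0.14,0.3],
  [-0.06,-0.06,0,0,0,-0.21,0.3],
  [-0.08,-0.08,0,0,0,-0.28,0.3],
  [-0.1,-0.1,0,0,0,-0.35,0.3],
  [-0.12,-0.12,0,0,0,-0.42,0.3],
  [-0.144,-0.14,0,0,0,-0.49,0.3],
  [-0.144,-0.155,0,0,0,-0.56,0.3],
  [-0.144,-0.155,0,0,0,-0.63,0.3],
  [-0.144,-0.155,0,0,0,-0.7,0.3],
])

```text
clock: 42.85
position: [0.4336, 0.0003, 0.1992]
tool_rot: [-3.142, -0.001, 2.877]
force: [0.5, -1.0, 0.1]
grip_width: 0.0598
finger_force: 0.0
```

Call:
play_rows([
  [0,0,0.02,0,0,-0.05,0.3],
  [0,0,0.05,0,0,-0.092,0.3],
  [0,0,0.08,0,0,-0.092,0.3],
  [0,0,0.08,0,0,-0.092,0.3],
])

```text
clock: 43.25
position: [0.4329, -0.0001, 0.158]
tool_rot: [-3.141, -0.003, 3.063]
force: [-0.0, -0.8, 1.5]
grip_width: 0.0596
finger_force: 0.0
```

```bash
python3 - <<'E'
from h import *
st(); go(.4352,.0002,.0375,175.5); im,c=snap('wrist','w8.png')
print(proj(c,(.4352,.0002,.096)),proj(c,(.5122,-.0129,.09)))
im2=im.copy()[60:340,150:430]; cv2.imwrite('pics/m8.png',cv2.resize(im2,None,fx=2.1,fy=2.1,interpolation=cv2.INTER_CUBIC)[:,:,::-1])
E
```

```text
{'clock': np.float64(43.25), 'position': array([ 4.329e-01, -1.000e-04,  1.580e-01]), 'tool_rot': array([-3.1406, -0.0034,  3.0631]), 'force': array([-0.0087, -0.7651,  1.5157]), 'grip_width': np.float64(0.0596), 'finger_force': np.float64(0.0)}
go [-0.0054  0.0011  0.241 ] [-0.0005 -0.0016  0.    ]
[284.73063679 211.72993164] [277.15667487 291.48095392]
```

View pics/m8.png

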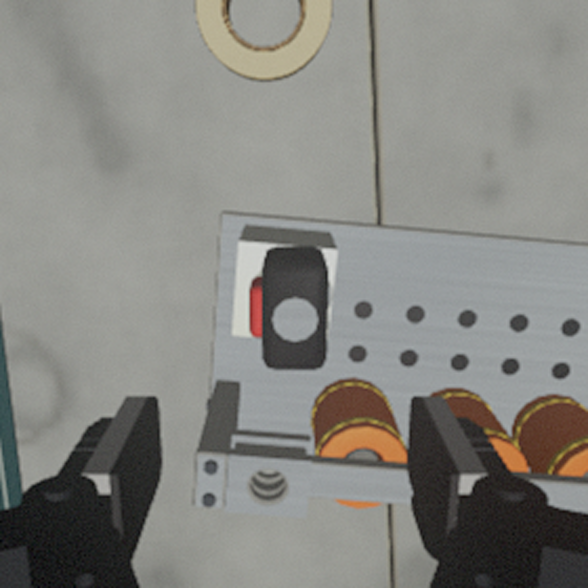

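The pin is upright in the park, dome at crop (295,320), and has shifted about 3.5 mm toward +y. The fork and keeper holes line up at (268,484).

Call:
play_rows([
  [-0.003,0.007,0.05,0,-0.001,0,0.3],
  [-0.003,0.007,0.1,0,-0.001,0,0.3],
  [-0.003,0.007,0.14,0,-0.001,0,0.3],
  [-0.003,0.007,0.14,0,-0.001,0,0.3],
])

```text
clock: 43.7
position: [0.4351, 0.0034, 0.0886]
tool_rot: [-3.141, -0.001, 3.063]
force: [-0.3, 0.3, -0.2]
grip_width: 0.0598
finger_force: 0.0
```

```bash
python3 - <<'E'
from h import *
st(); go(.4356,.0035,.0375,175.5); im,c=snap('wrist','w9.png')
hsv=cv2.cvtColor(im,cv2.COLOR_RGB2HSV)
m=cv2.inRange(hsv,(0,150,100),(6,255,255))|cv2.inRange(hsv,(174,150,100),(180,255,255)); print('red',cv2.boundingRect(m[100:280,200:340]))
g=cv2.inRange(im,(0,0,0),(60,60,60)); row=im[:,:,:].mean(2)
for v in (225,235,245,255): print(v,row[v,240:340:2].astype(int).tolist())
E
```

```text
{'clock': np.float64(43.7), 'position': array([0.4351, 0.0034, 0.0886]), 'tool_rot': array([-3.1407e+00, -8.0000e-04,  3.0629e+00]), 'force': array([-0.3496,  0.263 , -0.2337]), 'grip_width': np.float64(0.0598), 'finger_force': np.float64(0.0)}
go [-0.0012  0.0004  0.1021] [-0.0004 -0.0004 -0.0001]
red (57, 122, 8, 31)
225 [129, 156, 154, 153, 159, 198, 196, 198, 149, 91, 106, 104, 89, 51, 58, 58, 57, 59, 61, 62, 64, 61, 65, 62, 67, 65, 66, 63, 61, 67, 64, 59, 56, 50, 121, 176, 154, 154, 154, 154, 153, 143, 67, 70, 72, 70, 68, 149, 153, 155]
235 [139, 153, 151, 149, 175, 196, 196, 195, 171, 96, 107, 110, 94, 51, 55, 56, 57, 102, 158, 159, 157, 156, 156, 155, 156, 157, 158, 155, 154, 91, 57, 53, 53, 38, 172, 150, 152, 154, 150, 154, 149, 151, 153, 152, 152, 153, 151, 152, 151, 149]
245 [153, 157, 156, 159, 187, 195, 192, 196, 172, 90, 107, 110, 100, 50, 56, 51, 157, 159, 157, 158, 159, 155, 158, 157, 157, 159, 158, 158, 158, 157, 147, 49, 50, 36, 166, 155, 155, 152, 153, 155, 155, 154, 155, 157, 155, 150, 153, 151, 154, 152]
255 [158, 156, 156, 158, 159, 157, 158, 159, 158, 157, 157, 158, 137, 47, 53, 53, 53, 53, 52, 126, 156, 158, 156, 157, 159, 159, 158, 118, 58, 55, 54, 52, 48, 49, 156, 154, 154, 153, 156, 155, 116, 58, 58, 62, 75, 152, 156, 157, 156, 155]
```

Call:
play_rows([
  [-0.001,0,0.04,0,0,0,0.3],
  [-0.001,0,0.075,0,0,0,0.3],
  [-0.001,0,0.1,0,0,0,0.3],
  [-0.001,0,0.103,0,0,0,0.3],
  [-0.001,0,0.103,0,0,0,0.5],
  [-0.001,0,0.103,0,0,0,0.6],
  [-0.001,0,0.103,0,0,0,0.7],
  [-0.001,0,0.103,0,0,0,0.8],
  [-0.001,0,0.103,0,0,0,1],
  [-0.001,0,0.103,0,0,0,1],
], newtons=45)

```text
clock: 44.75
position: [0.4375, 0.0041, 0.0395]
tool_rot: [3.14, 0.004, 3.064]
force: [-3.3, 4.7, 20.5]
grip_width: 0.0256
finger_force: 43.0
```

Call:
play_rows([
  [0,0,-0.01,0,0,0,1],
  [0,0,-0.06,0,0,0,1],
  [0,0,-0.12,0,0,0,1],
  [0,0,-0.18,0,0,0,1],
  [0,0,-0.21,0,0,0,1],
  [0,0,-0.21,0,0,0,1],
])

```text
clock: 45.35
position: [0.4375, 0.0037, 0.1454]
tool_rot: [3.14, 0.006, 3.063]
force: [0.9, -0.0, -1.9]
grip_width: 0.0253
finger_force: 45.1
```

```bash
python3 - <<'E'
from h import *
st(); go(.512,-.0126,.14,175.5); im,c=snap('wrist','w10.png')
cv2.imwrite('pics/m10.png',cv2.resize(im[120:330,180:400],None,fx=2.5,fy=2.5,interpolation=cv2.INTER_CUBIC)[:,:,::-1])
E
```

```text
{'clock': np.float64(45.35), 'position': array([0.4375, 0.0037, 0.1454]), 'tool_rot': array([3.1401, 0.0056, 3.0634]), 'force': array([ 0.8752, -0.0495, -1.8954]), 'grip_width': np.float64(0.0253), 'finger_force': np.float64(45.0688)}
go [-0.151  -0.0208  0.0116] [0.0007 0.0027 0.0001]
```

View pics/m10.png

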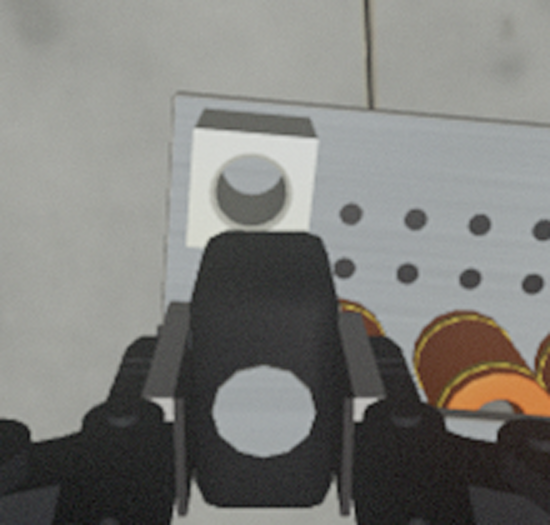

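```bash
python3 - <<'E'
from h import *
s=observe(); p=s['position']; R=Ro.from_euler('xyz',s['tool_rot']); c=get_calibration('wrist')
for z in (.056,.058,.060):
  for dx in (-.002,0,.002): print(z,dx,proj(c,p+R.apply([dx,0,-z])).round(1))
E
```

```text
0.056 -0.002 [283.4 290.4]
0.056 0 [283.3 286.4]
0.056 0.002 [283.3 282.4]
0.058 -0.002 [283.3 293. ]
0.058 0 [283.3 288.9]
0.058 0.002 [283.3 284.8]
0.06 -0.002 [283.3 295.6]
0.06 0 [283.3 291.5]
0.06 0.002 [283.3 287.3]
```

Call:
play_rows([
  [-0.03,-0.004,0,0,0.001,0,1],
  [-0.08,-0.01,0,0,0.002,0,1],
  [-0.13,-0.017,0,0,0.002,0,1],
  [-0.154,-0.021,0,0,0.002,0,1],
  [-0.154,-0.021,0,0,0.002,0,1],
  [-0.154,-0.021,0,0,0.002,0,1],
  [-0.154,-0.021,0.02,0,0.002,0,1],
  [-0.154,-0.021,0.035,0,0.002,0,1],
  [-0.154,-0.021,0.04,0,0.002,0,1],
  [-0.154,-0.021,0.04,0,0.002,0,1],
])

```text
clock: 46.4
position: [0.512, -0.0131, 0.1229]
tool_rot: [-3.141, -0.003, 3.063]
force: [-0.7, -0.3, -0.9]
grip_width: 0.0252
finger_force: 45.0
```

```bash
python3 - <<'E'
from h import *
st(); go(.5135,-.0126,.0725,175.5)
E
```

```text
{'clock': np.float64(46.4), 'position': array([ 0.512 , -0.0131,  0.1229]), 'tool_rot': array([-3.1414e+00, -3.0000e-03,  3.0633e+00]), 'force': array([-0.7495, -0.2944, -0.9444]), 'grip_width': np.float64(0.0252), 'finger_force': np.float64(45.0325)}
go [-0.0032  0.0012  0.1008] [-0.0001 -0.0015  0.0001]
```

Call:
play_rows([
  [-0.002,0.001,0,0,-0.001,0,1],
  [-0.003,0.001,0.004,0,-0.001,0,1],
  [-0.003,0.001,0.01,0,-0.001,0,1],
  [-0.003,0.001,0.016,0,-0.001,0,1],
  [-0.003,0.001,0.022,0,-0.001,0,1],
  [-0.003,0.001,0.022,0,-0.001,0,1],
])

```text
clock: 47.0
position: [0.5137, -0.0127, 0.1119]
tool_rot: [-3.141, -0.001, 3.063]
force: [-0.7, 0.6, -1.3]
grip_width: 0.0252
finger_force: 45.0
```

Call:
play_rows([
  [0,0,0.006,0,0,0,1],
  [0,0,0.012,0,0,0,1],
  [0,0,0.018,0,0,0,1],
  [0,0,0.024,0,0,0,1],
  [0,0,0.024,0,0,0,1],
])

```text
clock: 47.5
position: [0.5139, -0.013, 0.1]
tool_rot: [-3.141, -0.0, 3.063]
force: [0.7, -3.6, -3.1]
grip_width: 0.0255
finger_force: 44.5
```

Call:
play_rows([
  [0,0,0.006,0,0,0,1],
  [0,0,0.012,0,0,0,1],
  [0,0,0.018,0,0,0,1],
  [0,0,0.024,0,0,0,1],
  [0,0,0.03,0,0,0,1],
  [0,0,0.03,0,0,0,1],
])

```text
clock: 48.1
position: [0.5139, -0.0129, 0.0849]
tool_rot: [-3.141, -0.0, 3.063]
force: [1.1, -5.2, -5.1]
grip_width: 0.0257
finger_force: 44.4
```

Call:
play_rows([
  [0,0,0.006,0,0,0,1],
  [0,0,0.012,0,0,0,1],
  [0,0,0.018,0,0,0,1],
  [0,0,0.023,0,0,0,1],
  [0,0,0.026,0,0,0,1],
])

```text
clock: 48.6
position: [0.5142, -0.0126, 0.0734]
tool_rot: [3.141, 0.0, 3.063]
force: [-11.7, 5.0, 46.2]
grip_width: 0.0251
finger_force: 49.8
```

Call:
play_rows([
  [0,0,-0.002,0,0,0,1],
  [0,0,-0.002,0,0,0,0.6],
  [0,0,-0.002,0,0,0,0.4],
  [0,0,-0.002,0,0,0,0.3],
  [0,0,-0.002,0,0,0,0.3],
  [0,0,-0.05,0,0,0,0.3],
  [0,0,-0.12,0,0,0,0.3],
  [0,0,-0.2,0,0,0,0.3],
  [0,0,-0.28,0,0,0,0.3],
  [0,0,-0.32,0,0,0,0.3],
])

```text
clock: 49.6
position: [0.5148, -0.0127, 0.2354]
tool_rot: [3.141, 0.003, 3.063]
force: [0.4, 1.3, 0.2]
grip_width: 0.0598
finger_force: 0.0
```

```bash
python3 - <<'E'
from h import *
st(); im,c=snap('wrist','w11.png'); im2,c2=snap('scene','s11.png')
a=cv2.resize(im[100:300,200:400],None,fx=2,fy=2,interpolation=cv2.INTER_CUBIC); b=cv2.resize(im2[180:280,180:280],None,fx=4,fy=4,interpolation=cv2.INTER_CUBIC)
cv2.imwrite('pics/m11.png',np.hstack([a,b])[:,:,::-1])
print((proj(c2,(.512,-.0126,.13))-180)*4+[400,0],(proj(c2,(.512,-.0126,.094))-180)*4+[400,0])
E
```

```text
{'clock': np.float64(49.6), 'position': array([ 0.5148, -0.0127,  0.2354]), 'tool_rot': array([3.1406e+00, 3.0000e-03, 3.0631e+00]), 'force': array([0.4455, 1.3264, 0.2353]), 'grip_width': np.float64(0.0598), 'finger_force': np.float64(0.0)}
[624.77370614 110.48398479] [628.38151831 165.82481088]
```

View pics/m11.png

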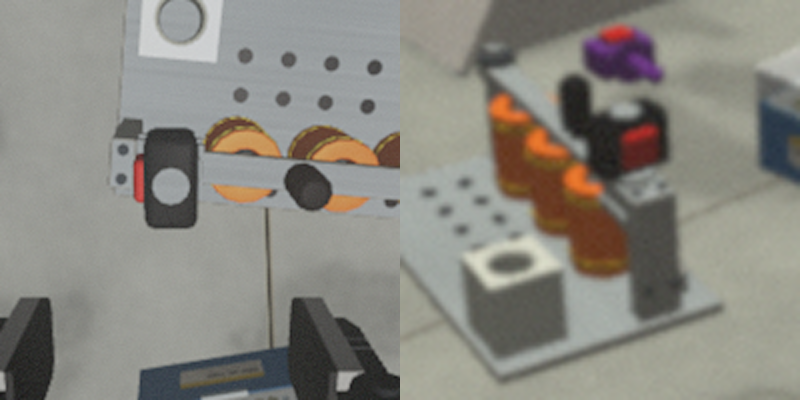

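The pin is home, with its dome at (624,108) in the right panel against (625,110) predicted and the collar on the fork. The red button is out at (640,147) and the keeper lies over all three adapters. I'm comparing this with the first picture before handing in.

```bash
python3 - <<'E'
from h import *
for f in ('s1.png','s11.png'):
    im=cv2.imread('pics/'+f); hsv=cv2.cvtColor(im,cv2.COLOR_BGR2HSV)[190:240,215:255]
    m=cv2.inRange(hsv,(0,150,90),(5,255,255))|cv2.inRange(hsv,(174,150,90),(180,255,255)); n,l,s,ce=cv2.connectedComponentsWithStats(m)
    print(f,s[1:].tolist(),ce[1:].round(1).tolist())
    k=cv2.inRange(cv2.imread('pics/'+f)[190:240,215:255],(0,0,0),(55,55,55)); print(cv2.boundingRect(k))
E
```

```text
s1.png [[21, 21, 9, 6, 33]] [[24.9, 23.7]]
(6, 10, 26, 25)
s11.png [[18, 0, 1, 1, 1], [21, 21, 8, 6, 33], [23, 28, 1, 1, 1]] [[18.0, 0.0], [24.5, 23.6], [23.0, 28.0]]
(6, 10, 26, 25)
```

The button and block are in the same place as when the pin was locked at the start, within half a pixel.

```bash
python3 -c "
from h import *
print(job_done())"
```

```text
the job is handed in; nothing more can be done
None
```

I handed the job in at about 50 s of robot time: all three adapters are down on their posts, the keeper is shut against its stop, and the pin is home with its button out and the gripper clear. I checked the lock from the camera pictures only, and I never reached near the beaker or wash bottle.

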